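# Load a drill holder into the tool carousel and index it one click

## Task

Take the steel drill holder out of its wooden stand and press it, shank down and gently, fully home into the empty carousel pocket that stands at the fixed pointer; the pocket's block floats off-centre, so find or centre its bore by touch. Then turn the carousel by its centre knob one click clockwise seen from above, so that it rests in the next notch with the holder still home, and let go. Do not turn it the other way or past that click, and leave the oil can, wrench and screwdriver alone.

Things in the scene. Friction and masses are not known exactly. Their poses are not given: they have to be found in the camera images.
- holder_mid (a point): Steel drill holder, 100 mm long, round about its upright axis, 0.13 to 0.25 kg. This point is on its axis, 50 mm above its foot, in the plain gripping part, 26 mm diameter, from 38 to 82 mm above the foot. At the start it stands upright and loose in the stand.
- holder_foot (a point): Centre of the holder's flat foot (lower end of its axis); z axis points up the holder. From the foot up: shank 20 mm diameter and 32 mm long whose lowest 4 mm taper to 17.6 mm diameter; dark flange 32 mm diameter from 32 to 38 mm; gripping part; drill stub 8 mm diameter from 82 to 100 mm. Seated, the flange hangs 2 mm above the block.
- stand: Fixed wooden block 70 x 70 x 30 mm with one round hole, 32 mm diameter and 20 mm deep, in the middle of its top; origin at the centre of its underside. The holder's foot stands free on the hole's flat floor, at first in its middle, 10 mm above the bench; lift at least 30 mm to clear.
- pocket (a point): On the carousel: middle of the square window holding the float block of the empty pocket at the pointer, at the height of the block's flat top (64 mm above the bench), 85 mm from the carousel axis. Turns with the carousel. Its x axis points to the carousel axis, z up. The block is 40 x 40 mm, sides along x and y, standing 18 mm proud of the window frame; round bore 21.5 mm diameter, no chamfer, 30 mm deep.
- knob_grip (a point): On the carousel axis, 80 mm above the bench, on the black bar knob that turns with the carousel: bar 14 mm thick, 56 mm long, from 60 to 94 mm above the bench. The point's x axis lies along the bar and points away from the loading pocket; grip across the 14 mm (along the point's y). Under it a round boss, 60 mm diameter, tops out at 61 mm; around that the hub and window frames lie at 46 mm.
- carousel (a joint): Carousel angle, rad: 0 at the start, loading pocket at the pointer; grows clockwise seen from above; one click is 1.047 (60 degrees). A sprung ball drops into a notch at each click: once within about 0.08 of it, it centres the carousel when the knob is let go. Leaving a notch takes about 0.7 N m (8 N sideways at the pocket), between notches 0.1 to 0.2 N m; there it may stay where left.
- oilcan: Bystander: plain grey oil can, 54 mm diameter, 110 mm tall; origin at the centre of its underside. Stands on the other side of the carousel from the stand.
- wrench: Bystander: steel wrench lying on the bench beyond the carousel; origin at its middle.
- screwdriver: Bystander: screwdriver lying on the bench beyond the carousel; origin at its middle.
- home (a point): 30 mm below pocket: where the foot would rest if the block were centred. The block FLOATS: at the start its bore is off the middle by 3 to 4.2 mm along pocket's x or y or both, never more than 4.2 mm along either; which way is not measured. It stays level, slides at about 1.5 N sideways (it can be pushed, or pinched to centre it) and stays where it is left.
- base: Fixed foot of the carousel, which it carries; origin on the bench, on the carousel axis; its -x axis points at the pointer, a steel post 170 mm from the axis, 62 mm high, just outside the loading pocket. Pockets lie 60 degrees apart on an 85 mm circle. The two beside the loading pocket are empty; the three far ones hold fixed look-alike holders, tops 134 mm above the bench.
Mind the look-alikes: they are no part of the job. Of the things shaped like the part that bears holder_mid, the bare steel one is meant.

How it is judged:
By the outcome, as a careful person would: the job done as asked, in the order asked, and still so for the second after the job is handed in, with the robot touching nothing.
It also fails if it takes over 72 s, if anything falls off the work surface, if the arm or the gripper's body presses on something with over 40 N, if the wrist force passes 120 N, or if a joint passes its speed limit or range.

## Robot

A 7-joint arm with a two-finger parallel gripper is mounted at the origin on the work surface. World frame = base frame: x ahead of the robot, y to its left, z up, the work surface at z = 0. Lengths are in m, angles in rad, forces in N, time in s.
With the tool pointing down it reaches from about 0.4 to 0.85 m from the base axis. Payload 10.4 kg.
Tool frame: the origin (TCP) lies midway between the tips of the shut fingers; the grasp point (between the pads) lies 19 mm behind it; x points along the fingers, y is the direction in which the jaws open and shut, and the axes are right-handed (so a half turn about x gives the same grasp; the last joint's range is limited). The gripper opens to 87 mm and grips with 3 to 60 N. Pads are 19 mm wide; open, the fingers measure 117 mm over their backs; the gripper's body (75 mm by 190 mm) begins 51 mm behind the grasp point.
Start: joints at [-1.127, 0.332, -0.065, 1.46, 0.022, 1.35, -0.088], TCP at [0.281, 0.558, 0.198] pointing down, gripper open.
Joint ranges: [-2.6, 2.6], [-0.5, 2.12], [-1.47, 1.34], [0.16, 2.42], [-1.27, 4.41], [0.06, 2.06], [-2.6, 2.6]. Speed limits (rad/s): [2.22, 2.22, 2.79, 2.79, 3.14, 3.14, 3.14].

## Interface

Orientations are given as a unit quaternion [x, y, z, w].
In Python, from bench import * gives the robot as it stands.
- The arm moves only by the shell command python3 -m inch 'ROWS' [FORCE]. ROWS is JSON, a list that holds one entry, the list of rows, each a list of 7 numbers: the shift along the world's x, y, z each as a share of 120 mm, from -1 to 1, then the turn, a rotation vector about the world's x, y, z each as a share of 2 pi rad, from -1 to 1, then the closure, from 0 (fully open) to 1 (shut). A call has 1 to 10 rows; each row is the pose to reach, as a shift and turn from the pose commanded when the call began, turning the shorter way round; what a row does not reach only later rows make up. A row lasts 1/10 s, in which the tool goes at most 50 mm and 8.59 degrees, less where a joint would pass 70% of its speed; a pose out of reach is approached as far as the arm can. A call with a number of a shift or a turn outside -1 to 1 is refused whole. A call with a gripper value outside its range is refused whole. The fingers move at their own pace and stop on an object; FORCE is the grip in N (left out, the last holds). Time passes only in rows, so rows that repeat a pose let the fingers close. It gives the time, the measured TCP pose, the force and the opening at its end, in the units of the state.
- read_state(): the state, without advancing time (a new reading comes with each control period).
- camera(name): name is "side" or "top"; returns the picture (420x560x3 uint8, red, green, blue); there is no depth.
- get_calibration(name): a dict with "fx", "fy", "cx", "cy" (pixels), "xyz" and "attitude" of the camera in the world. Camera axes: x right, y up, looking along -z (the intrinsics and any distortion apply to the point x, -y, -z); pixel columns grow to the right and rows downward; lengths in m; the calibration is good to about 2 mm. A picture is of the moment at which its call begins. get_calibration takes no time and is no camera call.
- close_job(): hands the job in, once; it reports no verdict.
The state is a dict: "time": time; "joint_positions": joint angles; "joint_vel": joint speeds; "joint_torque": joint torques, N m; "ee_pos": TCP position; "eef_rot": TCP orientation; "ft_force": force on the tool from outside, world axes, zero at the start; "torque": the same for the moment, N m; "width": finger opening in m.
Only numpy, scipy, OpenCV 4.12 (cv2) and the standard library are available. Lean on these libraries where they do the work, as an engineer would, in place of code of your own. Each camera call takes 0.05 s, during which the arm holds its last target.

## Working session

There is one attempt and no reset: what is moved stays moved. The work goes in short steps, Python scripts to look and compute and a shell command to move; the robot and the scene stay as the last step left them, time stands still between calls to the robot, and variables do not carry over. Pictures are saved under pics/ and viewed, and the job is handed in when it is done.

```bash
ls; mkdir -p pics
python3 - <<'E'
from bench import *
import cv2,numpy as np
s=read_state();print({k:np.round(v,4) for k,v in s.items()})
for n in("side","top"):
    print(n,get_calibration(n)); cv2.imwrite(f"pics/{n}0.png",camera(n)[:,:,::-1])
E
```

```text
pics
{'time': np.float64(0.0), 'joint_positions': array([-1.1266,  0.3329, -0.0647,  1.4609,  0.0216,  1.3499, -0.0885]), 'joint_vel': array([ 0.0015, -0.0002, -0.0003,  0.001 ,  0.0005, -0.0013,  0.0011]), 'joint_torque': array([ 1.00000e-03, -6.23277e+01,  2.49000e-02, -3.89898e+01,
       -6.14000e-02,  3.98000e-02,  1.00000e-04]), 'ee_pos': array([0.2811, 0.5578, 0.1969]), 'eef_rot': array([ 0.163 ,  0.688 , -0.164 ,  0.6878]), 'ft_force': array([-0.2775,  0.243 ,  0.1671]), 'torque': array([-0.0054,  0.0079, -0.0396]), 'width': np.float64(0.0865)}
side {'fx': 461.50259584557466, 'fy': 461.50259584557466, 'cx': 278.69932100053074, 'cy': 208.70276117997403, 'xyz': array([-0.11446294, -0.56183786,  0.87973245]), 'attitude': array([ 0.36347387, -0.16149543, -0.37979561,  0.83520133])}
top {'fx': 425.19808077744955, 'fy': 425.19808077744955, 'cx': 272.0699615306036, 'cy': 207.8112220570248, 'xyz': array([0.33719307, 0.0019094 , 1.07968988]), 'attitude': array([-0.05519864,  0.04671951,  0.71523995, -0.69512747])}
```

View pics/side0.png

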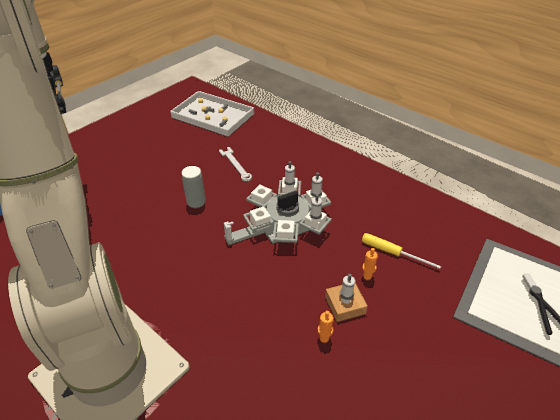

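View pics/top0.png

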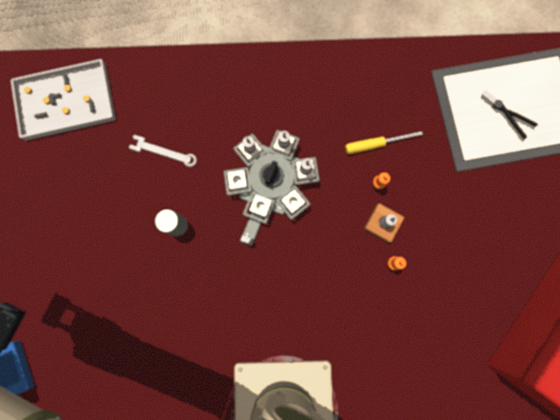

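```bash
cat > h.py <<'E'
from bench import *
import cv2,numpy as np
from scipy.spatial.transform import Rotation as R
def cal(n):
    c=get_calibration(n); return c,R.from_quat(c['attitude']).as_matrix(),np.array(c['xyz'])
def bp(n,u,v,z):
    c,M,p=cal(n); d=M@np.array([(u-c['cx'])/c['fx'],-(v-c['cy'])/c['fy'],-1]); return p+d*(z-p[2])/d[2]
def pr(n,P):
    c,M,p=cal(n); q=M.T@(np.array(P)-p); return np.array([c['cx']+c['fx']*q[0]/-q[2], c['cy']-c['fy']*q[1]/-q[2]])
def crop(n,x0,y0,w,h,k,name,img=None):
    im=camera(n) if img is None else img
    cv2.imwrite(name,cv2.resize(im[y0:y0+h,x0:x0+w,::-1],None,fx=k,fy=k,interpolation=cv2.INTER_CUBIC))
def tri(uv1,uv2):
    A=[];b=[]
    for n,(u,v) in(("side",uv1),("top",uv2)):
        c,M,p=cal(n); d=M@np.array([(u-c['cx'])/c['fx'],-(v-c['cy'])/c['fy'],-1]);d/=np.linalg.norm(d)
        Q=np.eye(3)-np.outer(d,d);A.append(Q);b.append(Q@p)
    return np.linalg.lstsq(np.vstack(A),np.hstack(b),rcond=None)[0]
E
python3 - <<'E'
from h import *
s=cv2.imread('pics/side0.png')[:,:,::-1];t=cv2.imread('pics/top0.png')[:,:,::-1]
crop('',210,120,130,100,6,'pics/t1.png',t)
crop('',350,160,80,120,5,'pics/t2.png',t)
crop('',215,150,130,100,6,'pics/s1.png',s)
crop('',305,240,90,110,5,'pics/s2.png',s)
E
```

```text
(no output)
```

View pics/t1.png

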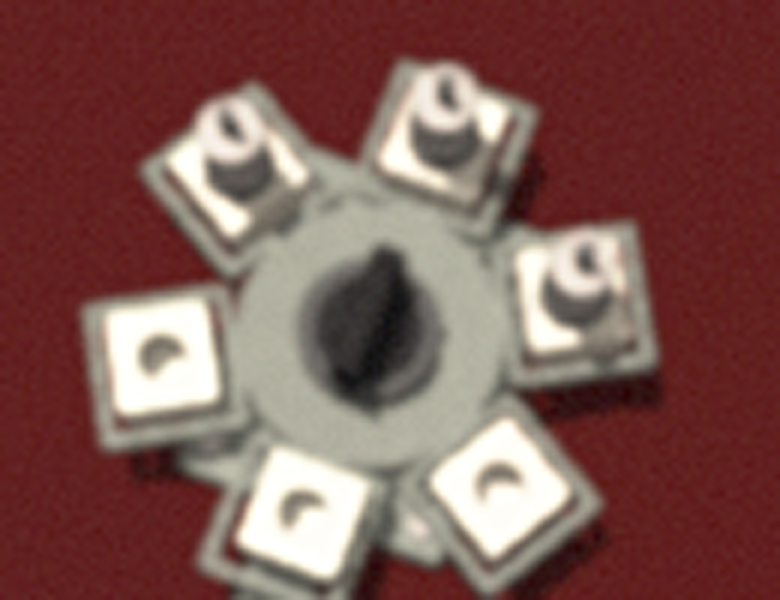

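View pics/t2.png

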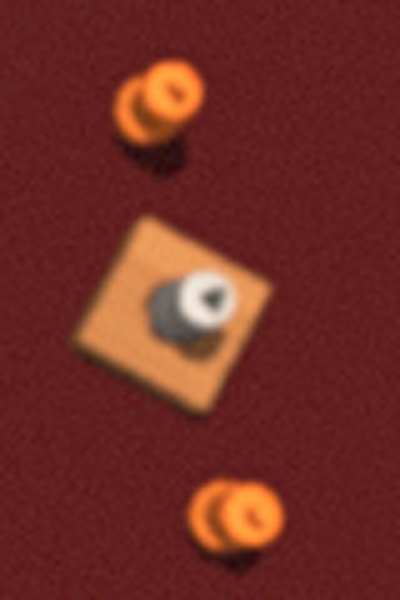

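View pics/s1.png

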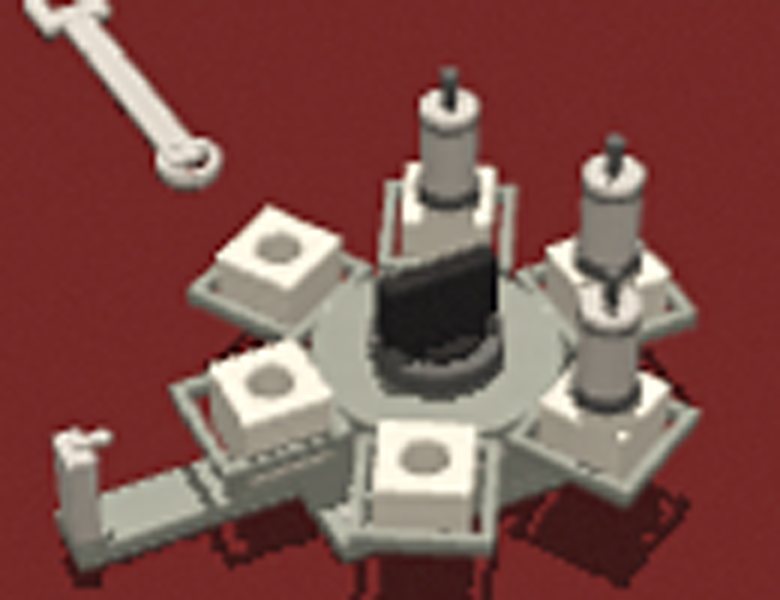

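View pics/s2.png

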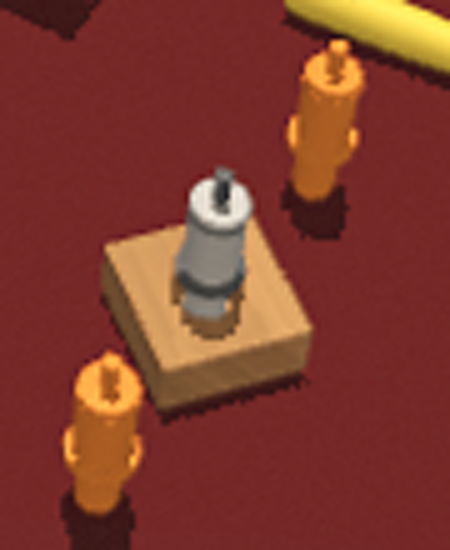

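Run:
```python
from h import *
from scipy.optimize import least_squares
def px(x0,y0,k,x,y): return (x0+(x+.5)/k-.5, y0+(y+.5)/k-.5)
T1=lambda x,y:px(210,120,6,x,y); T2=lambda x,y:px(350,160,5,x,y)
S1=lambda x,y:px(215,150,6,x,y); S2=lambda x,y:px(305,240,5,x,y)
print('hub top',bp('top',*T1(375,335),.046), 'hub side',bp('side',*S1(437,350),.046))
rings=[T1(230,125),T1(443,97),T1(583,262)]
srings=[S1(449,108),S1(613,176),S1(610,305)]
for a in rings: print('ringT',bp('top',*a,.116))
for a in srings: print('ringS',bp('side',*a,.116))
A=np.array([bp('top',*a,.116)[:2] for a in rings]);B=np.array([bp('side',*a,.116)[:2] for a in srings])
def model(p): 
    return np.array([[p[0]+.085*np.cos(p[2]+k*np.pi/3),p[1]+.085*np.sin(p[2]+k*np.pi/3)] for k in(1,0,-1)])
for X in(A,B):
    r=least_squares(lambda p:(model(p)-X).ravel(),[.5,0,0]);print('fit',r.x,np.degrees(r.x[2]),r.fun*1e3)
c=[T2(148,214),T2(272,290),T2(207,415),T2(72,342)]
C=np.array([bp('top',*a,.03) for a in c]);print('stand',C.mean(0));print(np.linalg.norm(C-np.roll(C,1,0),axis=1), np.degrees(np.arctan2(*(C[1]-C[0])[1::-1])))
print('holder ringT',bp('top',*T2(208,298),.092),'ringS',bp('side',*S2(219,203),.092), tri(S2(219,203),T2(208,298)))
p=[S2(105,247),S2(250,218),S2(312,328),S2(165,370)]
P=np.array([bp('side',*a,.03) for a in p]);print('standS',P.mean(0),np.linalg.norm(P-np.roll(P,1,0),axis=1))
# load pocket block
print('blk top bore',bp('top',*T1(303,512),.064),'side bore',bp('side',*S1(270,381),.064))
print('pointer', bp('side',*S1(78,440),.062))
t=cv2.imread('pics/top0.png')[:,:,::-1]
crop('',225,180,70,70,8,'pics/t3.png',t)
s=cv2.imread('pics/side0.png')[:,:,::-1]
crop('',220,195,60,50,12,'pics/s3.png',s)
```

```text
hub top [0.56881294 0.00999052 0.046     ] hub side [0.56864626 0.01358549 0.046     ]
ringT [0.63873959 0.0638153  0.116     ]
ringT [ 0.64741034 -0.01976598  0.116     ]
ringT [ 0.57952837 -0.07185386  0.116     ]
ringS [0.63507244 0.06381763 0.116     ]
ringS [ 0.64514006 -0.02070547  0.116     ]
ringS [ 0.57843273 -0.070908    0.116     ]
fit [ 0.56991032  0.01329143 -0.40945644] -23.46012619164986 [-0.53664018  0.08360315  0.4736495  -0.78200032  0.06299064  0.69839719]
fit [ 0.56735953  0.01281258 -0.40020745] -22.930198097139794 [ 0.10874204  0.23189529  0.50278902  0.40125717 -0.6115319  -0.6331521 ]
stand [ 0.44475213 -0.26461946  0.03      ]
[0.07526724 0.07098287 0.07077301 0.07433992] -124.16011559322149
holder ringT [ 0.44584632 -0.26484226  0.092     ] ringS [ 0.44385798 -0.26394509  0.092     ] [ 0.44517352 -0.26427856  0.09140179]
standS [ 0.44466719 -0.26459812  0.03      ] [0.06911234 0.06959168 0.06367364 0.06997493]
blk top bore [0.49283226 0.04085173 0.064     ] side bore [0.49252381 0.04247461 0.064     ]
pointer [0.41520631 0.08036208 0.062     ]
```

View pics/t3.png

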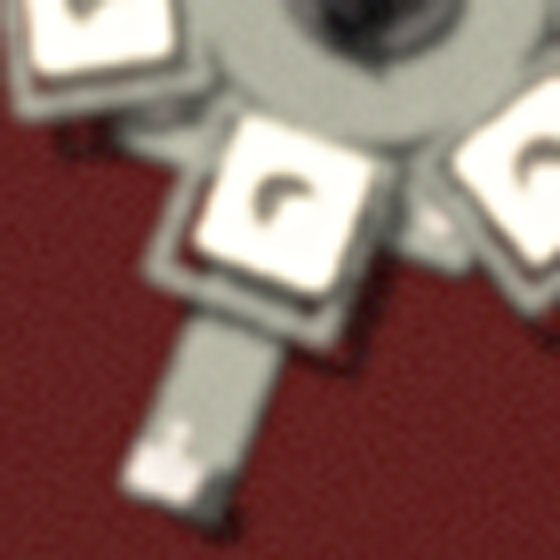

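View pics/s3.png

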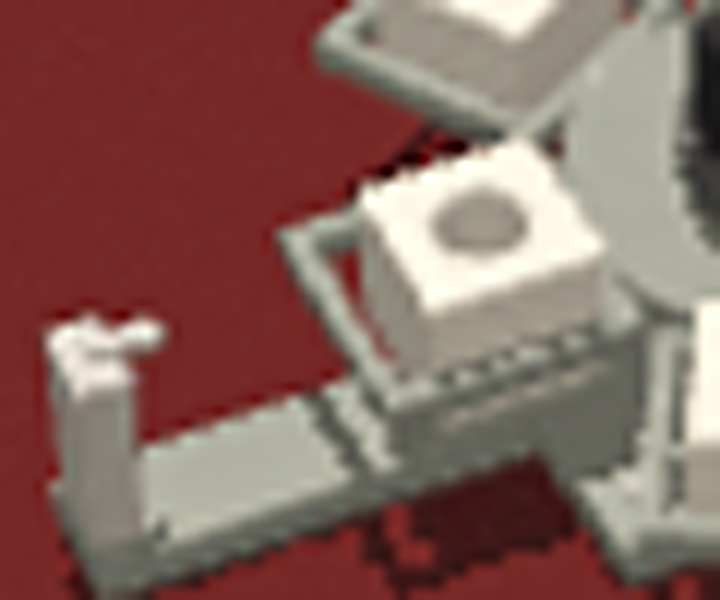

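```bash
cat >> h.py <<'E'
def st():
    s=read_state(); M=R.from_quat(s['eef_rot']).as_matrix()
    print('t %.2f'%s['time'],'tcp',np.round(s['ee_pos']*1e3,2),'x',np.round(M[:,0],4),'yaw',round(np.degrees(np.arctan2(M[1,1],M[0,1])),2),'F',np.round(s['ft_force'],2),'T',np.round(s['torque'],2),'w %.2f'%(s['width']*1e3),'j',np.round(s['joint_positions'],2))
    return s,M
E
python3 - <<'E'
from h import *
s,M=st();print(np.round(M,4))
S=lambda x,y:(220+(x+.5)/12-.5,195+(y+.5)/12-.5);T=lambda x,y:(225+(x+.5)/8-.5,180+(y+.5)/8-.5)
a=np.array([bp('side',*S(*q),.064) for q in[(515,140),(605,245),(430,308),(360,195)]]);print(a.mean(0),np.linalg.norm(a-np.roll(a,1,0),axis=1))
a=np.array([bp('top',*T(*q),.064) for q in[(245,115),(377,168),(310,297),(195,248)]]);print(a.mean(0),np.linalg.norm(a-np.roll(a,1,0),axis=1))
print(a[1]-a[0])
E
```

```text
t 0.10 tcp [281.11 557.82 196.93] x [-5.0e-04 -1.1e-03 -1.0e+00] yaw 63.26 F [-0.29 -0.23  0.54] T [ 0.03 -0.01 -0.04] w 87.06 j [-1.13  0.33 -0.06  1.46  0.02  1.35 -0.09]
[[-5.00e-04  4.50e-01  8.93e-01]
 [-1.10e-03  8.93e-01 -4.50e-01]
 [-1.00e+00 -1.20e-03  1.00e-04]]
[0.49238856 0.04321328 0.064     ] [0.03702665 0.03853167 0.04106363 0.03829332]
[0.49164506 0.04161182 0.064     ] [0.04333039 0.04326883 0.04414852 0.03783331]
[-0.01747302 -0.0395839   0.        ]
```

```bash
python3 -m inch '[[[0.15,-0.37,0,0,0,0.003,0.1],[0.3,-0.7,0,0,0,0.006,0.2],[0.42,-1,0,0,0,0.01,0.3]]]' 4
python3 -m inch '[[[0.15,-0.37,0,0,0,0,0.3],[0.3,-0.7,0,0,0,0,0.3],[0.42,-1,0,0,0,0,0.3]]]'
python3 -m inch '[[[0.15,-0.37,0,0,0,0,0.3],[0.3,-0.7,0,0,0,0,0.3],[0.42,-1,0,0,0,0,0.3]]]'
python3 -m inch '[[[0.15,-0.37,0,0,0,0,0.3],[0.3,-0.7,0,0,0,0,0.3],[0.42,-1,0,0,0,0,0.3]]]'
python3 -c "
from h import *
st()"
```

```text
time: 0.4
ee_pos: [0.3325, 0.436, 0.1971]
eef_rot: [0.142, 0.693, -0.142, 0.693]
ft_force: [1.2, -0.2, 0.3]
width: 0.0707
time: 0.7
ee_pos: [0.3827, 0.3158, 0.1975]
eef_rot: [0.142, 0.693, -0.142, 0.693]
ft_force: [1.3, 1.8, 0.1]
width: 0.0615
time: 1.0
ee_pos: [0.433, 0.1958, 0.1976]
eef_rot: [0.142, 0.693, -0.142, 0.693]
ft_force: [-0.0, 0.4, -0.1]
width: 0.0608
time: 1.3
ee_pos: [0.4833, 0.0758, 0.1976]
eef_rot: [0.142, 0.693, -0.142, 0.693]
ft_force: [0.4, 0.7, 0.1]
width: 0.0612
t 1.30 tcp [483.29  75.82 197.59] x [ 0. -0. -1.] yaw 66.8 F [0.43 0.74 0.14] T [ 0.03 -0.11 -0.04] w 61.17 j [-0.57  0.02  0.33  1.83 -0.01  1.3   0.93]
```

```bash
python3 -m inch '[[[0.073,-0.279,-0.2,0,0,0,0.3],[0.073,-0.279,-0.5,0,0,0,0.3],[0.073,-0.279,-0.8,0,0,0,0.3],[0.073,-0.279,-0.8,0,0,0,0.3]]]'
python3 -c "
from h import *
st()
crop('side',200,120,150,120,5,'pics/s4.png')
print(pr('side',read_state()['ee_pos']),pr('top',read_state()['ee_pos']))"
```

```text
time: 1.7
ee_pos: [0.4883, 0.0438, 0.0976]
eef_rot: [0.141, 0.695, -0.143, 0.69]
ft_force: [0.2, 0.8, 1.2]
width: 0.0611
t 1.70 tcp [488.32  43.85  97.61] x [-0.0076 -0.0022 -1.    ] yaw 66.83 F [0.17 0.78 1.24] T [-0.02  0.02 -0.02] w 61.13 j [-0.53  0.12  0.37  1.94 -0.05  1.09  1.03]
[257.86396689 202.78385386] [257.98472286 203.81521232]
```

View pics/s4.png

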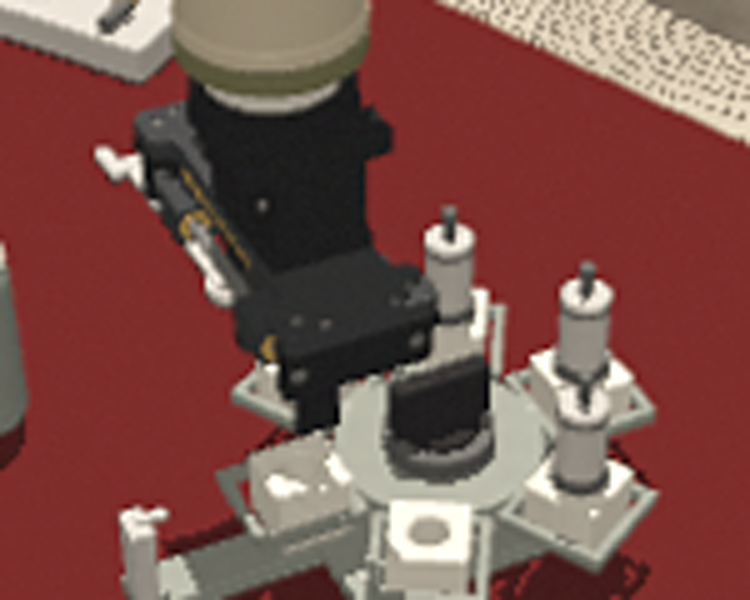

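```bash
python3 -m inch '[[[0,0,0,0,0,0,0.32],[0,0,0,0,0,0,0.32]]]'
python3 -c "
from h import *
s,M=st()
for d in(-.0305,.0305): print(pr('side',s['ee_pos']+M[:,1]*d),pr('top',s['ee_pos']+M[:,1]*d))
t=camera('top');crop('',190,130,150,120,5,'pics/t5.png',t)"
```

```text
time: 1.95
ee_pos: [0.4928, 0.0451, 0.1036]
eef_rot: [0.142, 0.692, -0.141, 0.694]
ft_force: [-0.2, 0.4, 0.1]
width: 0.0596
t 1.95 tcp [492.83  45.11 103.61] x [ 2.7e-03  9.0e-04 -1.0e+00] yaw 66.88 F [-0.23  0.41  0.09] T [ 0.05 -0.03  0.02] w 59.64 j [-0.53  0.12  0.37  1.94 -0.05  1.09  1.03]
[263.34749198 208.6021962 ] [269.73350492 207.15600587]
[253.52105886 193.86640799] [245.39221462 197.68336467]
```

View pics/t5.png

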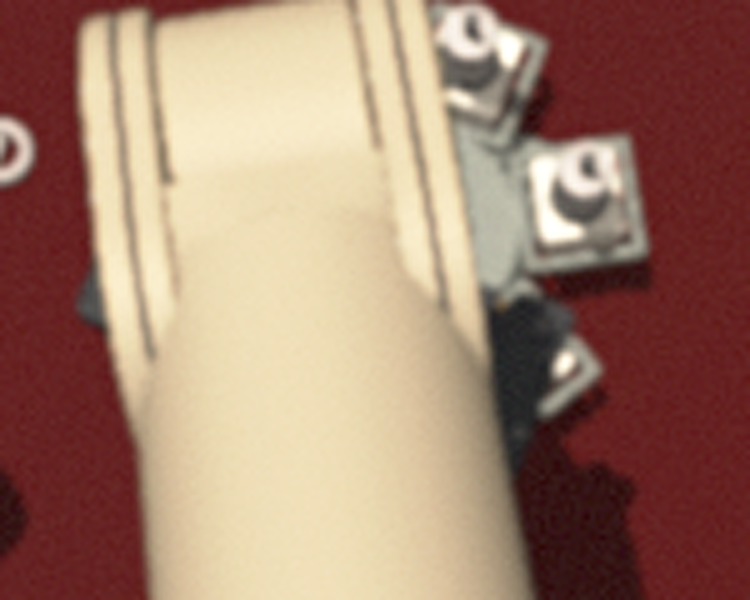

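```bash
python3 -m inch '[[[0,0,0,0,0,0,0.32],[0,0,0,0,0,0,0.32]]]'
python3 -c "
from h import *
s,M=st()"
```

```text
time: 2.2
ee_pos: [0.492, 0.0449, 0.1024]
eef_rot: [0.142, 0.692, -0.142, 0.693]
ft_force: [-0.3, 0.8, 0.5]
width: 0.0591
t 2.20 tcp [491.99  44.87 102.36] x [ 1.1e-03  5.0e-04 -1.0e+00] yaw 66.86 F [-0.34  0.77  0.54] T [ 0.03  0.03 -0.01] w 59.10 j [-0.53  0.12  0.37  1.94 -0.05  1.09  1.03]
```

```bash
python3 -m inch '[[[0,-0.021,-0.1,0,0,0,0.32],[0,-0.021,-0.2,0,0,0,0.32],[0,-0.021,-0.3,0,0,0,0.32],[0,-0.021,-0.4,0,0,0,0.32],[0,-0.021,-0.4,0,0,0,0.32],[0,-0.021,-0.4,0,0,0,0.32]]]'
python3 -c "
from h import *
s,M=st()
crop('side',200,120,150,120,5,'pics/s6.png')"
```

```text
time: 2.8
ee_pos: [0.4914, 0.0421, 0.0533]
eef_rot: [0.142, 0.693, -0.142, 0.692]
ft_force: [0.1, 0.0, 0.8]
width: 0.0593
t 2.80 tcp [491.4   42.07  53.31] x [-8.e-04 -3.e-04 -1.e+00] yaw 66.85 F [0.05 0.02 0.78] T [ 0.02 -0.03  0.01] w 59.29 j [-0.51  0.18  0.37  1.99 -0.08  0.99  1.06]
```

View pics/s6.png

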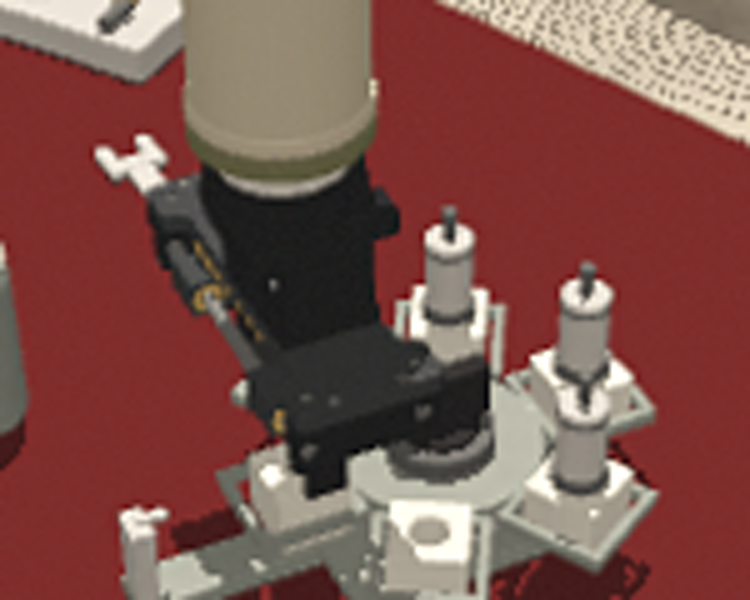

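```bash
python3 -c "
from h import *
s,M=st()
f=lambda P:np.round((pr('side',P)-[200,120])*5)
for d in(-.03,0,.03): print(d,f(s['ee_pos']+M[:,1]*d))
print('blk',f([.492,.0423,.064]))"
ls pics; which
```

```text
t 2.85 tcp [491.77  42.16  53.78] x [ 1.e-04  0.e+00 -1.e+00] yaw 66.85 F [ 0.06  1.13 -0.04] T [ 0.06 -0.05  0.01] w 59.00 j [-0.51  0.18  0.37  1.99 -0.08  0.99  1.06]
-0.03 [322. 518.]
0 [298. 481.]
0.03 [275. 445.]
blk [297. 466.]
s1.png
s2.png
s3.png
s4.png
s6.png
side0.png
t1.png
t2.png
t3.png
t5.png
top0.pngUsage: which [options] [--] COMMAND [...]
Write the full path of COMMAND(s) to standard output.

  --version, -[vV] Print version and exit successfully.
  --help,          Print this help and exit successfully.
  --skip-dot       Skip directories in PATH that start with a dot.
  --skip-tilde     Skip directories in PATH that start with a tilde.
  --show-dot       Don't expand a dot to current directory in output.
  --show-tilde     Output a tilde for HOME directory for non-root.
  --tty-only       Stop processing options on the right if not on tty.
  --all, -a        Print all matches in PATH, not just the first
  --read-alias, -i Read list of aliases from stdin.
  --skip-alias     Ignore option --read-alias; don't read stdin.
  --read-functions Read shell functions from stdin.
  --skip-functions Ignore option --read-functions; don't read stdin.

Recommended use is to write the output of (alias; declare -f) to standard
input, so that which can show aliases and shell functions. See which(1) for
examples.

If the options --read-alias and/or --read-functions are specified then the
output can be a full alias or function definition, optionally followed by
the full path of each command used inside of those.

Report bugs to <which-bugs@gnu.org>.
```

```bash
python3 -c "
from h import *
crop('side',235,185,60,50,13,'pics/s7.png')"
```

```text
(no output)
```

View pics/s7.png

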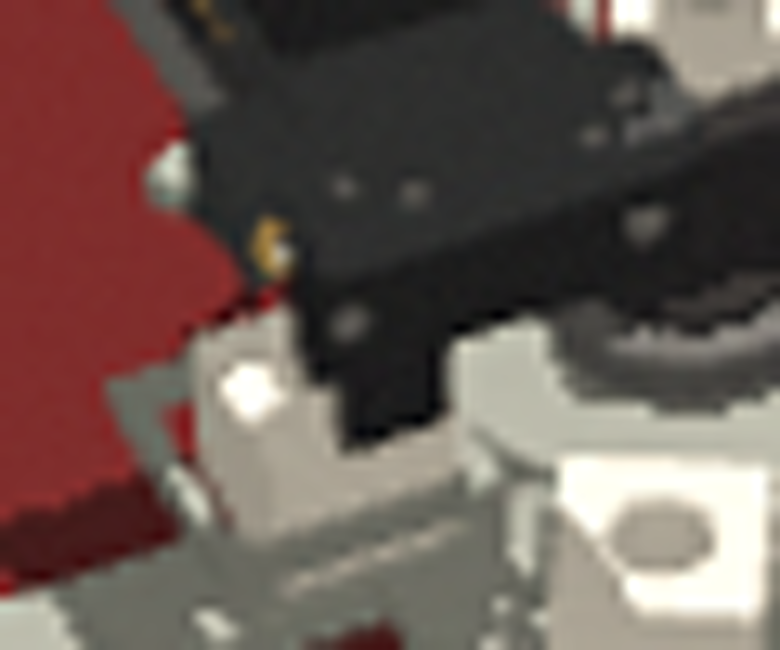

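```bash
python3 -m inch '[[[0,0,-0.03,0,0,0,0.4],[0,0,-0.03,0,0,0,0.5],[0,0,-0.03,0,0,0,0.55],[0,0,-0.03,0,0,0,0.6],[0,0,-0.03,0,0,0,0.6],[0,0,-0.03,0,0,0,0.6]]]' 4
python3 -c "
from h import *
s,M=st()
crop('side',235,185,60,50,13,'pics/s8.png')"
```

```text
time: 3.5
ee_pos: [0.4917, 0.0422, 0.0501]
eef_rot: [0.142, 0.693, -0.142, 0.693]
ft_force: [0.1, 0.0, 0.2]
width: 0.0356
t 3.50 tcp [491.67  42.17  50.14] x [ 1.e-04  1.e-04 -1.e+00] yaw 66.86 F [0.09 0.04 0.22] T [-0.02  0.02  0.04] w 35.57 j [-0.51  0.19  0.37  1.99 -0.08  0.98  1.06]
```

View pics/s8.png

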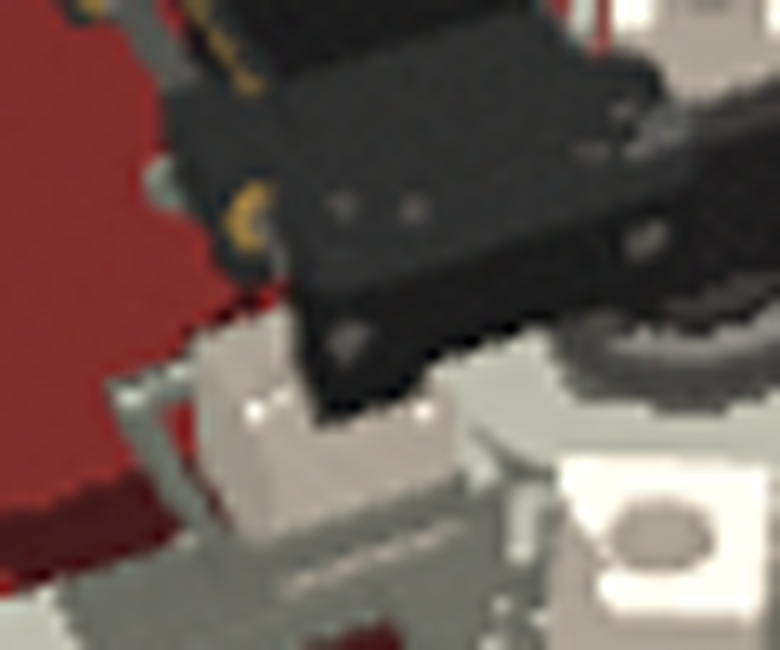

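```bash
python3 -m inch '[[[0,0,0.05,0,0,0,0.36],[0,0,0.05,0,0,0,0.36],[0,0,0.0,0,0,0,0.36],[0,0,-0.03,0,0,0,0.36],[0,0,-0.06,0,0,0,0.36],[0,0,-0.06,0,0,0,0.36]]]' 4
python3 -c "
from h import *
s,M=st()
crop('side',235,185,60,50,13,'pics/s9.png')"
```

```text
time: 4.15
ee_pos: [0.4911, 0.042, 0.0421]
eef_rot: [0.142, 0.693, -0.142, 0.692]
ft_force: [0.2, 0.6, -0.6]
width: 0.0555
t 4.15 tcp [491.06  42.05  42.09] x [-1.3e-03 -3.0e-04 -1.0e+00] yaw 66.86 F [ 0.2   0.55 -0.64] T [-0.05 -0.03  0.02] w 55.51 j [-0.51  0.2   0.37  2.   -0.09  0.96  1.06]
```

View pics/s9.png

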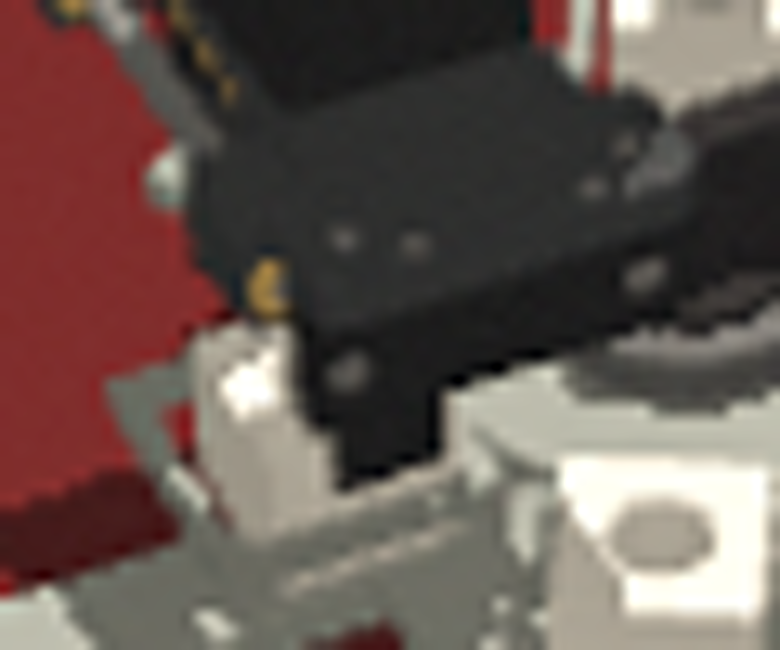

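```bash
python3 -m inch '[[[0,0,0.01,0,0,0,0.42],[0,0,0.01,0,0,0,0.48],[0,0,0.01,0,0,0,0.54],[0,0,0.01,0,0,0,0.6],[0,0,0.01,0,0,0,0.6],[0,0,0.01,0,0,0,0.6]]]' 4
python3 -c "
from h import *
s,M=st()"
```

```text
time: 4.8
ee_pos: [0.4916, 0.0421, 0.0441]
eef_rot: [0.142, 0.693, -0.142, 0.693]
ft_force: [-0.1, 0.4, -0.6]
width: 0.0355
t 4.80 tcp [491.6   42.14  44.07] x [-0.e+00  1.e-04 -1.e+00] yaw 66.85 F [-0.06  0.4  -0.58] T [ 0.03 -0.   -0.03] w 35.49 j [-0.51  0.2   0.37  1.99 -0.09  0.97  1.06]
```

```bash
python3 -c "
from h import *
crop('side',235,185,60,50,13,'pics/s10.png')
crop('top',190,130,150,120,5,'pics/t10.png')"
```

```text
(no output)
```

View pics/s10.png

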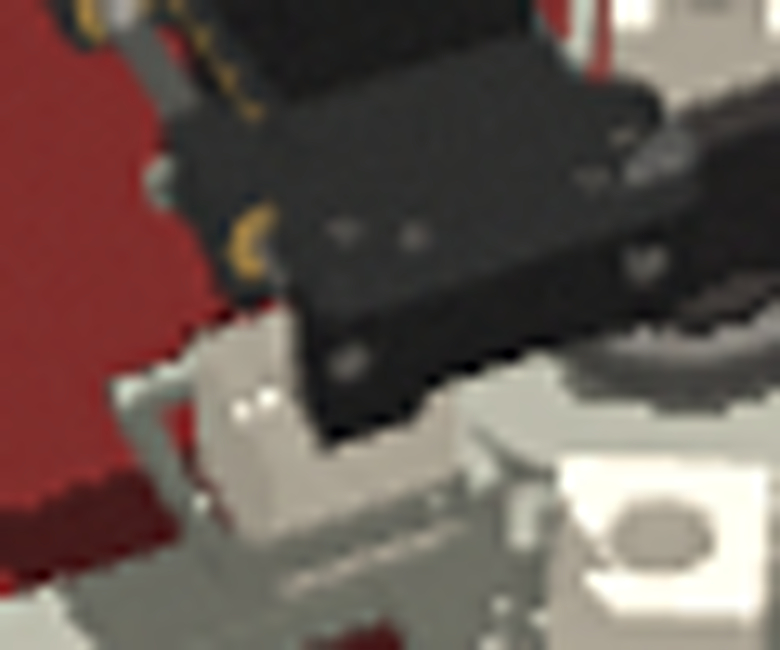

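View pics/t10.png

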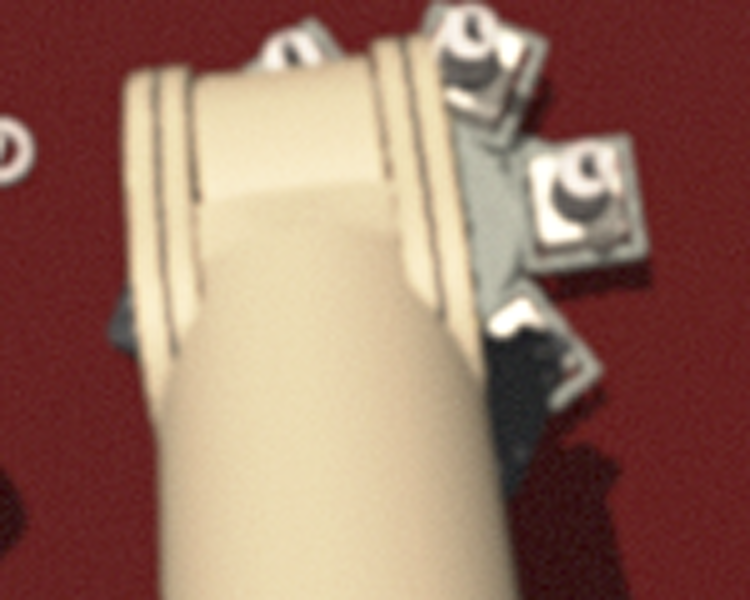

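```bash
python3 -m inch '[[[0,0,0,0,0,0,0.65],[0,0,0,0,0,0,0.7],[0,0,0,0,0,0,0.7]]]' 4
python3 -c "
from h import *
s,M=st()
crop('side',200,120,150,120,5,'pics/s11.png')"
```

```text
time: 5.2
ee_pos: [0.4916, 0.0422, 0.0441]
eef_rot: [0.142, 0.693, -0.142, 0.693]
ft_force: [0.3, 0.1, 0.3]
width: 0.0276
t 5.20 tcp [491.64  42.16  44.08] x [ 0.e+00  1.e-04 -1.e+00] yaw 66.85 F [0.32 0.13 0.33] T [-0.02 -0.01  0.  ] w 27.59 j [-0.51  0.2   0.37  1.99 -0.09  0.97  1.06]
```

View pics/s11.png

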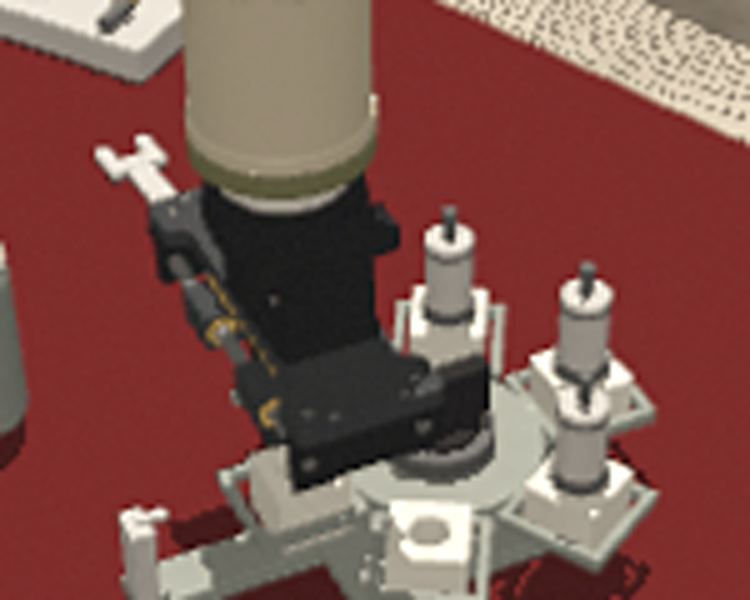

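```bash
python3 -c "
from h import *
s,M=st()
f=lambda P:np.round((pr('side',P)-[200,120])*5)
for z in(.114,.094,.074):
  for a in(-.0375,.0375):
    for b in(-.095,-.04,.095): print(z,a,b,f(s['ee_pos']*[1,1,0]+[0,0,z]+M[:,1]*b+M[:,2]*a))
"
```

```text
t 5.25 tcp [491.62  42.16  44.07] x [-0.e+00  1.e-04 -1.e+00] yaw 66.86 F [ 0.59  0.27 -0.39] T [ 0.02 -0.02 -0.01] w 26.69 j [-0.51  0.2   0.37  1.99 -0.09  0.97  1.06]
0.114 -0.0375 -0.095 [302. 540.]
0.114 -0.0375 -0.04 [256. 467.]
0.114 -0.0375 0.095 [154. 305.]
0.114 0.0375 -0.095 [447. 491.]
0.114 0.0375 -0.04 [397. 420.]
0.114 0.0375 0.095 [286. 265.]
0.094 -0.0375 -0.095 [304. 570.]
0.094 -0.0375 -0.04 [258. 496.]
0.094 -0.0375 0.095 [157. 335.]
0.094 0.0375 -0.095 [446. 521.]
0.094 0.0375 -0.04 [397. 450.]
0.094 0.0375 0.095 [287. 295.]
0.074 -0.0375 -0.095 [305. 599.]
0.074 -0.0375 -0.04 [260. 525.]
0.074 -0.0375 0.095 [160. 363.]
0.074 0.0375 -0.095 [446. 550.]
0.074 0.0375 -0.04 [397. 479.]
0.074 0.0375 0.095 [289. 323.]
```

```bash
python3 -m inch '[[[0,0,-0.01,0,0,0,0.7],[0,0,-0.02,0,0,0,0.7],[0,0,-0.03,0,0,0,0.7],[0,0,-0.03,0,0,0,0.7]]]' 4
python3 -c "
from h import *
s,M=st()
crop('side',200,120,150,120,5,'pics/s12.png')"
```

```text
time: 5.65
ee_pos: [0.4915, 0.0421, 0.0402]
eef_rot: [0.142, 0.693, -0.142, 0.693]
ft_force: [0.1, -0.6, 0.2]
width: 0.0259
t 5.65 tcp [491.47  42.12  40.24] x [-3.e-04 -0.e+00 -1.e+00] yaw 66.85 F [ 0.07 -0.6   0.16] T [-0.01 -0.03 -0.07] w 25.94 j [-0.51  0.2   0.37  2.   -0.09  0.96  1.07]
```

View pics/s12.png

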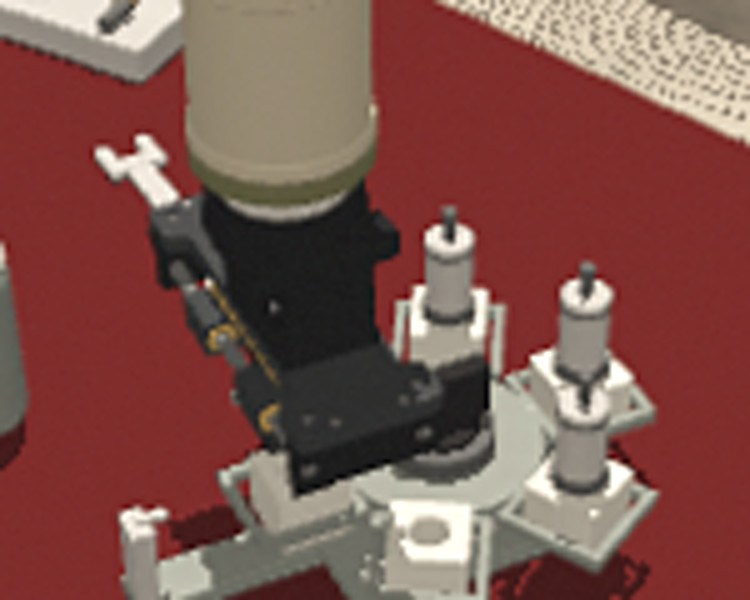

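```bash
python3 -m inch '[[[0,0,0.2,0,0,0,0.6],[0,0,0.4,0,0,-0.023,0.6],[0,0,0.6,0,0,-0.046,0.6],[0,0,0.67,0,0,-0.069,0.5],[0,0,0.67,0,0,-0.092,0.5],[0,0,0.67,0,0,-0.115,0.5],[0,0,0.67,0,0,-0.138,0.5],[0,0,0.67,0,0,-0.161,0.5],[0,0,0.67,0,0,-0.184,0.5],[0,0,0.67,0,0,-0.207,0.5]]]' 4
python3 -m inch '[[[0,0,0,0,0,-0.023,0.5],[0,0,0,0,0,-0.043,0.5],[0,0,0,0,0,-0.043,0.5]]]' 4
python3 -c "
from h import *
s,M=st()
f=lambda P:np.round((pr('side',P)-[200,120])*5)
for d in(-.022,0,.022): print(d,f(s['ee_pos']+M[:,1]*d))
crop('side',200,120,150,120,5,'pics/s13.png')"
```

```text
time: 6.7
ee_pos: [0.4916, 0.0421, 0.1209]
eef_rot: [0.534, 0.464, -0.534, 0.464]
ft_force: [0.8, -0.6, -0.3]
width: 0.0434
time: 7.0
ee_pos: [0.4916, 0.0422, 0.1209]
eef_rot: [0.591, 0.389, -0.59, 0.389]
ft_force: [-1.0, -0.0, -0.1]
width: 0.0433
t 7.00 tcp [491.64  42.16 120.92] x [ 2.e-04 -0.e+00 -1.e+00] yaw -23.26 F [-1.05 -0.01 -0.08] T [-0.06  0.1   0.08] w 43.25 j [-0.62  0.1   0.47  1.92 -0.05  1.13 -0.54]
-0.022 [252. 396.]
0 [293. 383.]
0.022 [334. 371.]
```

View pics/s13.png

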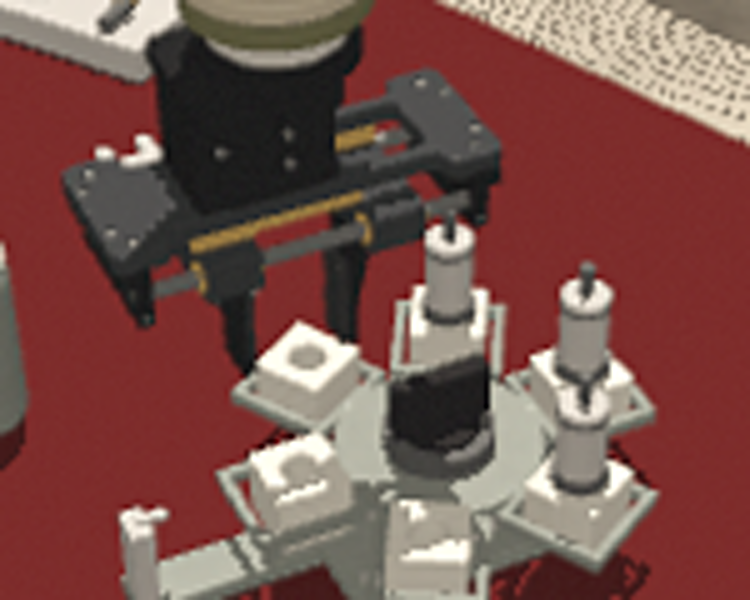

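```bash
python3 -c "
from h import *
crop('side',230,160,60,50,13,'pics/s14.png')
t=camera('top');cv2.imwrite('pics/t14.png',t[:,:,::-1])"
```

```text
(no output)
```

View pics/s14.png

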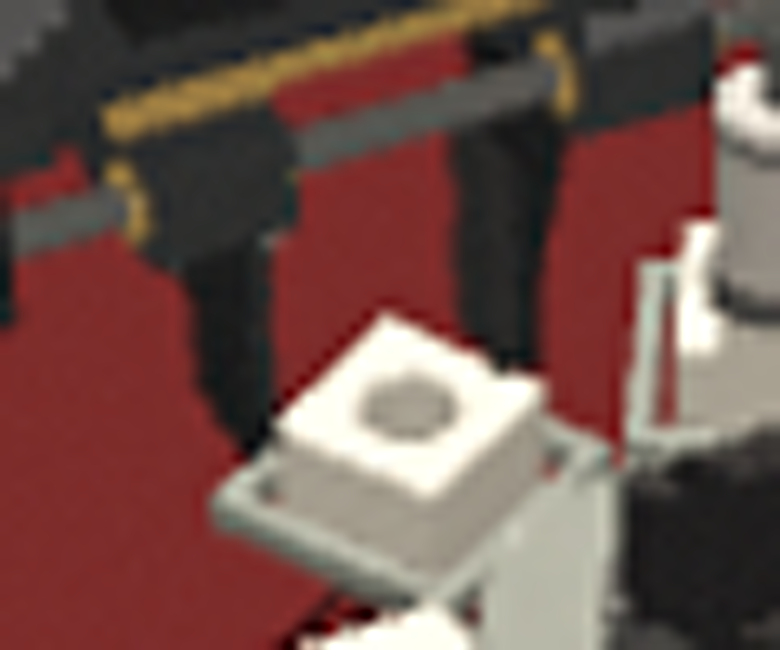

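View pics/t14.png

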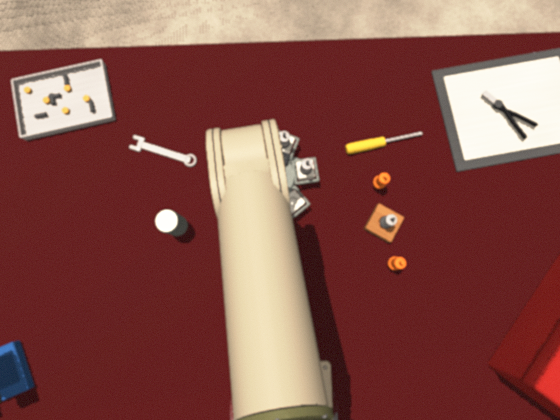

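```bash
python3 -c "
from h import *
print(pr('top',[0,0,0]),pr('side',[0,0,0]))
for z in(.05,.08,.1,.12,.3): print(z,bp('top',262,145,z),'side mid tip',bp('side',258.5,190,z))
c,M,p=cal('top');print(M);c,M,p=cal('side');print(M)
"
```

```text
[283.03781266 411.48191825] [110.40382547 372.17076332]
0.05 [0.64641051 0.03303689 0.05      ] side mid tip [0.56828544 0.11781614 0.05      ]
0.08 [0.63740147 0.03212999 0.08      ] side mid tip [0.54359983 0.09324241 0.08      ]
0.1 [0.63139544 0.03152539 0.1       ] side mid tip [0.52714275 0.07685992 0.1       ]
0.12 [0.62538941 0.0309208  0.12      ] side mid tip [0.51068568 0.06047744 0.12      ]
0.3 [0.57133513 0.0254794  0.3       ] side mid tip [ 0.36257202 -0.08696493  0.3       ]
[[-0.02750181  0.98920818 -0.14391258]
 [-0.99952359 -0.02923017 -0.00990885]
 [-0.01400851  0.14357151  0.98954079]]
[[ 0.65934904  0.51701286 -0.54585396]
 [-0.75181034  0.44728408 -0.48447721]
 [-0.00632916  0.72981823  0.68361195]]
```

```bash
python3 -m inch '[[[0,-0.3,0.4,0,0,0,0.3],[-0.1,-0.6,0.6,0,0,0,0.2],[-0.13,-0.9,0.65,0,0,0,0.2],[-0.13,-1,0.65,0,0,0,0.2]]]' 4
python3 -m inch '[[[-0.07,-0.35,0,0,0,0,0.2],[-0.13,-0.7,0,0,0,0,0.2],[-0.13,-1,0,0,0,0,0.2],[-0.13,-1,0,0,0,0,0.2]]]' 4
python3 -m inch '[[[-0.07,-0.3,0,0,0,0,0.2],[-0.13,-0.556,0,0,0,0,0.2],[-0.13,-0.556,0,0,0,0,0.2],[-0.13,-0.556,0,0,0,0,0.2]]]' 4
python3 -c "
from h import *
s,M=st()
for n in('side','top'):
  cv2.imwrite(f'pics/{n}15.png',camera(n)[:,:,::-1])
  for d in(-.035,0,.035): print(n,pr(n,s['ee_pos']+M[:,1]*d))
a=bp('top',380,184,.03)[:2];b=bp('top',395,264,.03)[:2];h=np.array([.445,-.2645])
for q in(a,b): print(q,np.hypot(*(q-h)),np.degrees(np.arctan2(*(q-h)[::-1])))
"
```

```text
time: 7.55
ee_pos: [0.4761, -0.0822, 0.2008]
eef_rot: [0.592, 0.388, -0.59, 0.389]
ft_force: [0.3, 0.7, -0.8]
width: 0.0659
time: 7.95
ee_pos: [0.4593, -0.2026, 0.1988]
eef_rot: [-0.591, -0.388, 0.591, -0.389]
ft_force: [-0.7, 0.7, 0.3]
width: 0.0697
time: 8.35
ee_pos: [0.4448, -0.2642, 0.1984]
eef_rot: [-0.59, -0.39, 0.59, -0.39]
ft_force: [0.6, 0.5, 0.5]
width: 0.0695
t 8.35 tcp [ 444.82 -264.17  198.42] x [-7.e-04  3.e-04 -1.e+00] yaw -23.11 F [0.61 0.52 0.49] T [-0.03  0.06 -0.03] w 69.46 j [-0.29  0.09  0.79  1.78 -0.07  1.3   0.12]
side [338.78276825 252.29615422]
side [353.97463092 246.48986094]
side [368.8077491  240.82067894]
top [398.8486857 229.316924 ]
top [404.3720126 213.7142735]
top [409.83917696 198.27027454]
[ 0.54214004 -0.2596368 ] 0.09726169721971868 2.8660495311365026
[ 0.34262549 -0.28338427] 0.10410166512689552 -169.54855717418002
```

View pics/side15.png

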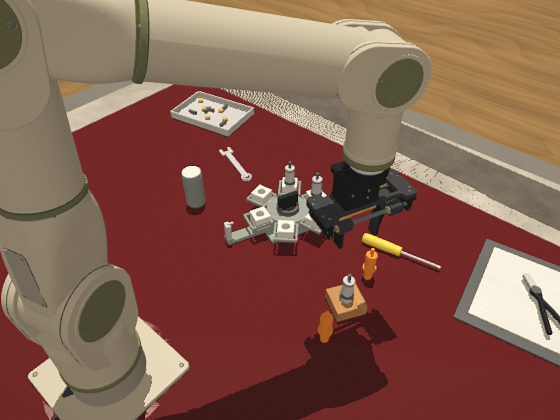

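View pics/top15.png

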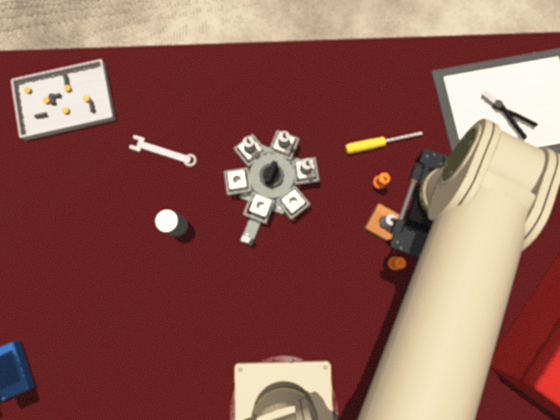

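```bash
python3 -c "
from h import *
s=cv2.imread('pics/side15.png')[:,:,::-1];crop('',310,190,80,70,9,'pics/s16.png',s)
s=cv2.imread('pics/top15.png')[:,:,::-1];crop('',370,150,80,70,9,'pics/t16.png',s);crop('',355,140,100,130,4.5,'pics/t16.png',s)
"
```

```text
(no output)
```

View pics/s16.png

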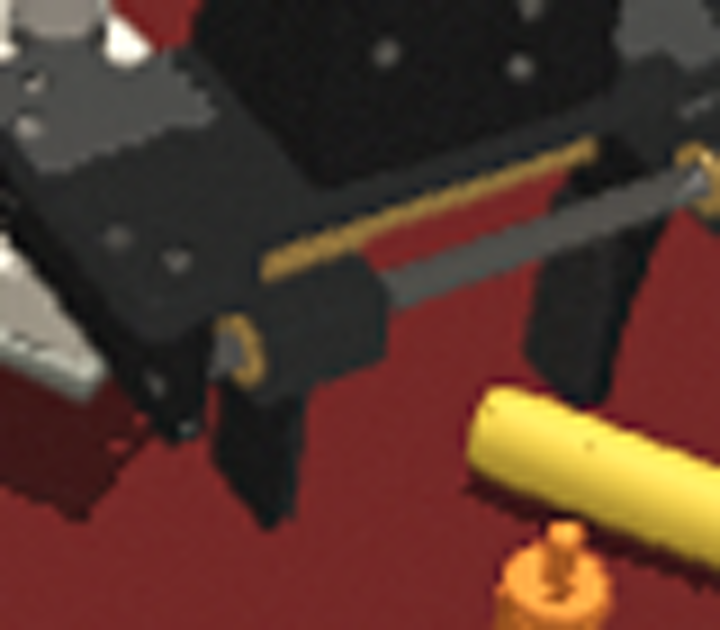

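View pics/t16.png

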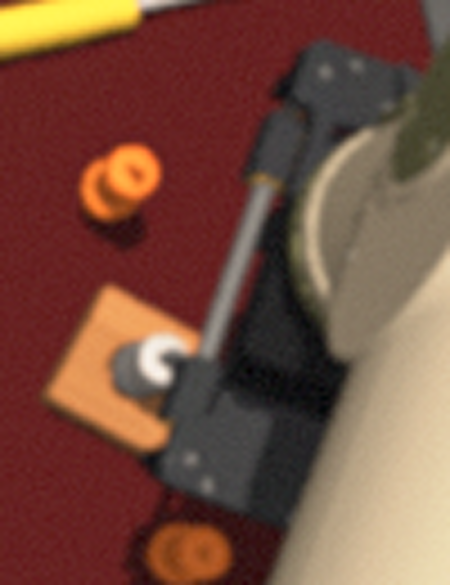

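```bash
python3 -m inch '[[[0,0,-0.3,0,0,0,0.3],[0,0,-0.6,0,0,0,0.3],[0,0,-0.8,0,0,0,0.3],[0,0,-0.8,0,0,0,0.3],[0,0,-0.8,0,0,0,0.3]]]' 4
python3 -c "
from h import *
s,M=st()
for d in(-.03,0,.03): print((pr('side',s['ee_pos']+M[:,1]*d)-[300,200])*6)
im=camera('side');crop('',300,200,110,100,6,'pics/s17.png',im)
"
```

```text
time: 8.95
ee_pos: [0.4453, -0.2639, 0.1034]
eef_rot: [-0.59, -0.39, 0.59, -0.39]
ft_force: [-0.4, 0.8, 1.2]
width: 0.0616
t 8.95 tcp [ 445.29 -263.88  103.44] x [-2.e-04 -0.e+00 -1.e+00] yaw -23.06 F [-0.36  0.76  1.17] T [-0.13  0.04 -0.01] w 61.61 j [-0.25  0.21  0.78  1.9  -0.16  1.1   0.19]
[222.73937971 488.13995672]
[295.72655708 458.52053734]
[367.33092909 429.46228355]
```

View pics/s17.png

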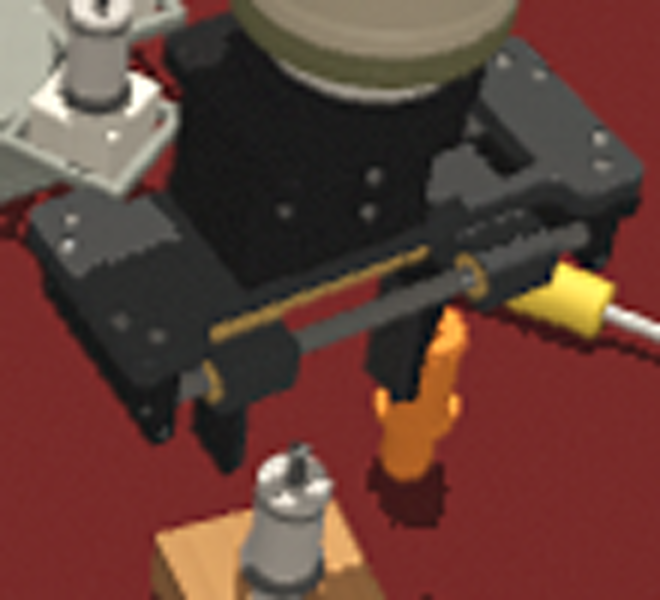

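```bash
python3 -c "
from h import *
P=tri((386.8,208.4),(412.8,180.1));print(P,pr('side',P),pr('top',P))
tcp=np.array([.4448,-.2642,.1984]);y=np.array([np.cos(np.radians(-23.1)),np.sin(np.radians(-23.1)),0]);z=np.array([-y[1],y[0],0])
d=P-tcp;print('jaw',d@y,'perp',d@z,'up',d[2])
im=camera('top');crop('',340,130,110,130,4.5,'pics/t17.png',im)
"
```

```text
[ 0.51111942 -0.27594212  0.25795551] [381.43541423 209.96401003] [416.84367499 176.1569545 ]
jaw 0.06560890045289557 perp 0.015218920043572887 up 0.05955550912489868
```

View pics/t17.png

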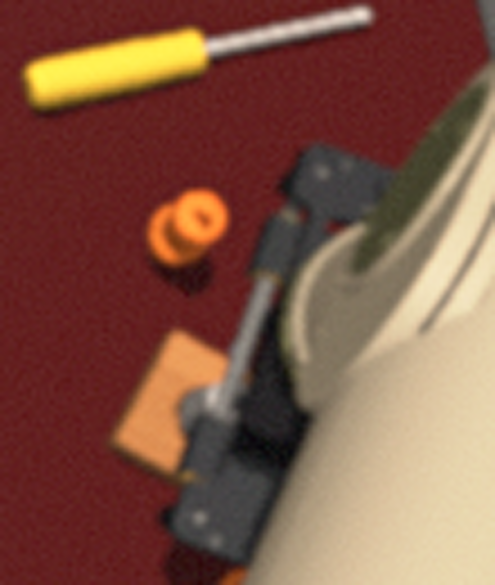

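```bash
python3 -c "
from h import *
from scipy.optimize import least_squares
S=lambda x,y:np.array([310+(x+.5)/9-.5,190+(y+.5)/9-.5]);T=lambda x,y:np.array([355+(x+.5)/4.5-.5,140+(y+.5)/4.5-.5])
tcp=np.array([.4448,-.2642,.1984]);y=np.array([np.cos(np.radians(-23.1)),np.sin(np.radians(-23.1)),0]);z=np.array([-y[1],y[0],0])
def f(q):
  a,b,u,p,j=q;C=tcp+a*y+b*z+[0,0,u]
  return np.hstack([pr('side',C-j*y-p*z)-S(388,285),pr('side',C+j*y-p*z)-S(690,170),pr('top',C+j*y+p*z)-T(262,182),pr('top',C-j*y+p*z)-T(210,362)])
r=least_squares(f,[0,0,.08,.02,.05],x_scale=.01);print(r.x*1e3,r.fun)
"
```

```text
[ -0.39215459  -0.13768105 113.51187495  29.86586324  37.30334307] [-0.92348725  0.00306144  0.8945027  -0.02822717  0.91713225  1.16202171
 -0.8823507  -1.1960221 ]
```

```bash
python3 -m inch '[[[0,0,-0.12,0,0,0,0.3],[0,0,-0.24,0,0,0,0.3],[0,0,-0.36,0,0,0,0.3],[0,0,-0.48,0,0,0,0.3],[0,0,-0.48,0,0,0,0.3]]]' 4
python3 -c "
from h import *
s,M=st()
im=camera('side');crop('',300,220,110,100,6,'pics/s18.png',im)
"
```

```text
time: 9.55
ee_pos: [0.4433, -0.264, 0.0429]
eef_rot: [-0.589, -0.39, 0.591, -0.389]
ft_force: [-0.2, 1.0, 0.1]
width: 0.0608
t 9.55 tcp [ 443.26 -264.     42.89] x [-3.7e-03  7.0e-04 -1.0e+00] yaw -23.16 F [-0.18  1.01  0.11] T [-0.07  0.12 -0.03] w 60.76 j [-0.21  0.3   0.75  1.95 -0.24  0.99  0.25]
```

View pics/s18.png

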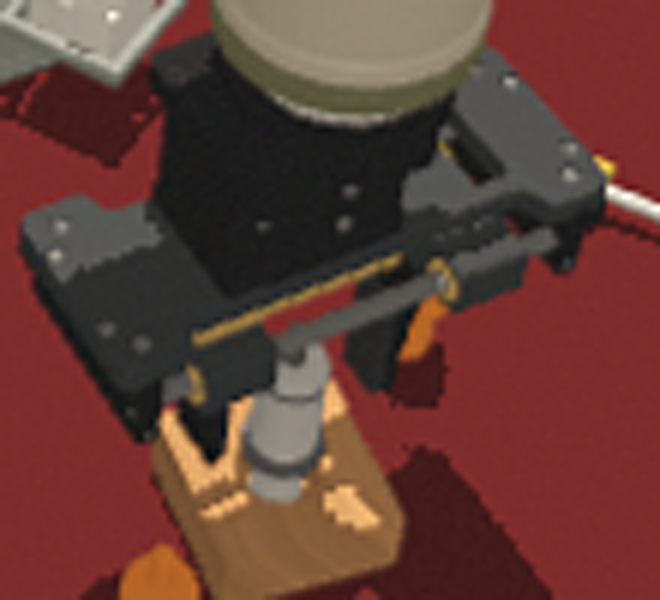

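```bash
python3 -m inch '[[[0.003,-0.004,0,0,0,0,0.4],[0.003,-0.004,0,0,0,0,0.5],[0.003,-0.004,0,0,0,0,0.6],[0.003,-0.004,0,0,0,0,0.65],[0.003,-0.004,0,0,0,0,0.7],[0.003,-0.004,0,0,0,0,0.8],[0.003,-0.004,0,0,0,0,0.8]]]' 4
python3 -c "
from h import *
s,M=st()
im=camera('side');crop('',300,220,110,100,6,'pics/s19.png',im)
"
```

```text
time: 10.3
ee_pos: [0.4453, -0.265, 0.0454]
eef_rot: [0.59, 0.389, -0.59, 0.39]
ft_force: [-0.2, -0.0, 0.8]
width: 0.0257
t 10.30 tcp [ 445.3  -265.05   45.4 ] x [ 3.e-04 -0.e+00 -1.e+00] yaw -23.14 F [-0.23 -0.04  0.78] T [-0.1   0.09  0.01] w 25.67 j [-0.21  0.3   0.75  1.95 -0.24  0.99  0.25]
```

View pics/s19.png

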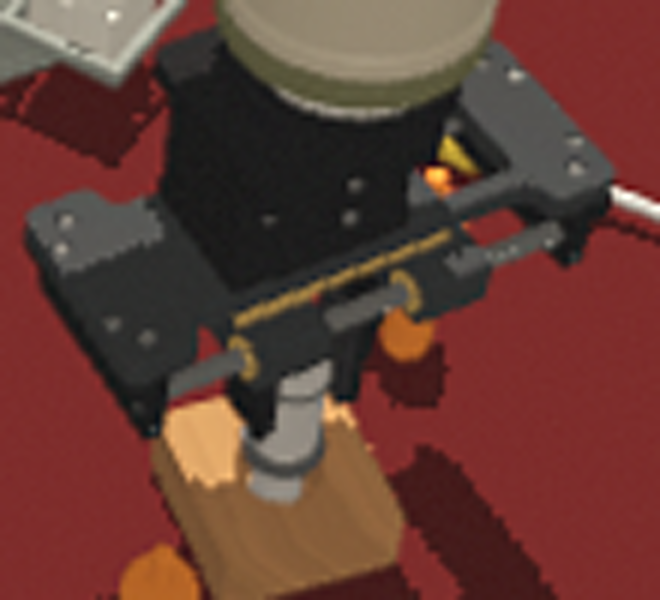

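```bash
python3 -c "
from h import *
s,M=st();t=s['ee_pos'];y=M[:,1];z=M[:,2];print(z)
for h in(0,.01,.02,.03):
  print(h,[np.round((pr('side',t+sg*.013*y+[0,0,h]+n*np.array([-.364,-.931,0])*.0095)-[300,220])*6) for sg in(-1,1) for n in(1,-1)])
for zz in(.042,.048,.092,.110): print(zz,np.round((pr('side',[t[0],t[1],zz])-[300,220])*6))
im=camera('side');crop('',335,270,32,40,18,'pics/s20.png',im)
"
```

```text
t 10.35 tcp [ 445.27 -265.04   45.36] x [ 3.e-04 -0.e+00 -1.e+00] yaw -23.15 F [-0.03 -0.12  0.43] T [-0.07  0.09  0.  ] w 25.81 j [-0.21  0.3   0.75  1.95 -0.24  0.99  0.25]
[-3.93059566e-01 -9.19513007e-01 -8.66319952e-05]
0 [array([267., 471.]), array([238., 433.]), array([327., 446.]), array([298., 409.])]
0.01 [array([269., 455.]), array([241., 417.]), array([330., 429.]), array([301., 392.])]
0.02 [array([272., 438.]), array([243., 400.]), array([333., 412.]), array([304., 375.])]
0.03 [array([274., 421.]), array([245., 383.]), array([336., 395.]), array([307., 358.])]
0.042 [282. 445.]
0.048 [283. 435.]
0.092 [295. 360.]
0.11 [300. 329.]
```

View pics/s20.png

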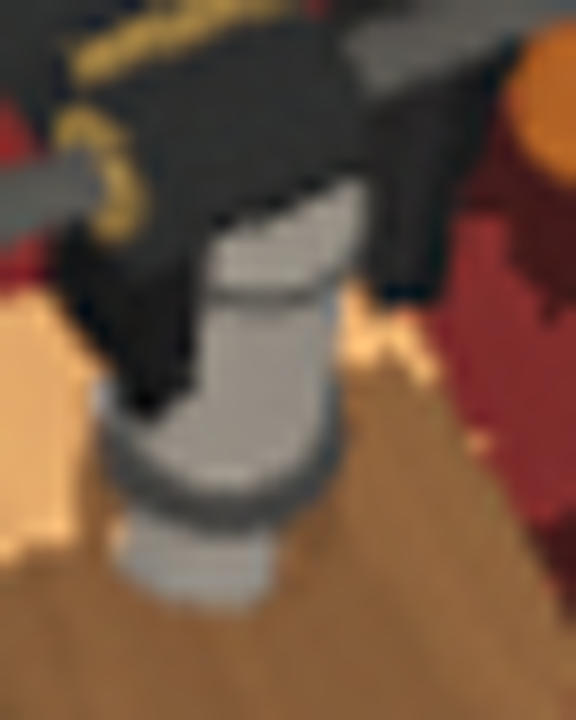

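```bash
python3 -m inch '[[[0,0,0,0,0,0,0.6],[0,0,0,0,0,0,0.5],[0,0,0,0,0,0.023,0.45],[0,0,0,0,0,0.046,0.45],[0,0,0,0,0,0.069,0.45],[0,0,0,0,0,0.092,0.45],[0,0,0,0,0,0.115,0.45],[0,0,0,0,0,0.138,0.45],[0,0,0,0,0,0.161,0.45],[0,0,0,0,0,0.184,0.45]]]' 4
python3 -m inch '[[[0,0,0,0,0,0.023,0.5],[0,0,-0.04,0,0,0.046,0.5],[0,0,-0.08,0,0,0.066,0.5],[0,0,-0.08,0,0,0.066,0.5],[0,0,-0.08,0,0,0.066,0.6],[0,0,-0.08,0,0,0.066,0.65],[0,0,-0.08,0,0,0.066,0.7],[0,0,-0.08,0,0,0.066,0.75],[0,0,-0.08,0,0,0.066,0.8]]]' 4
python3 -c "
from h import *
s,M=st()
im=camera('side');crop('',300,220,110,100,6,'pics/s21.png',im)
"
```

```text
time: 11.4
ee_pos: [0.4451, -0.265, 0.0452]
eef_rot: [0.28, 0.65, -0.28, 0.649]
ft_force: [0.0, -0.6, -0.1]
width: 0.0482
time: 12.3
ee_pos: [0.4453, -0.2649, 0.0358]
eef_rot: [0.142, 0.693, -0.142, 0.693]
ft_force: [0.3, 0.7, 0.3]
width: 0.0258
t 12.30 tcp [ 445.35 -264.89   35.8 ] x [ 3.e-04  2.e-04 -1.e+00] yaw 66.83 F [0.29 0.69 0.29] T [ 0.11 -0.02 -0.01] w 25.78 j [ 0.02  0.27  0.49  1.94 -0.15  0.96  1.75]
```

View pics/s21.png

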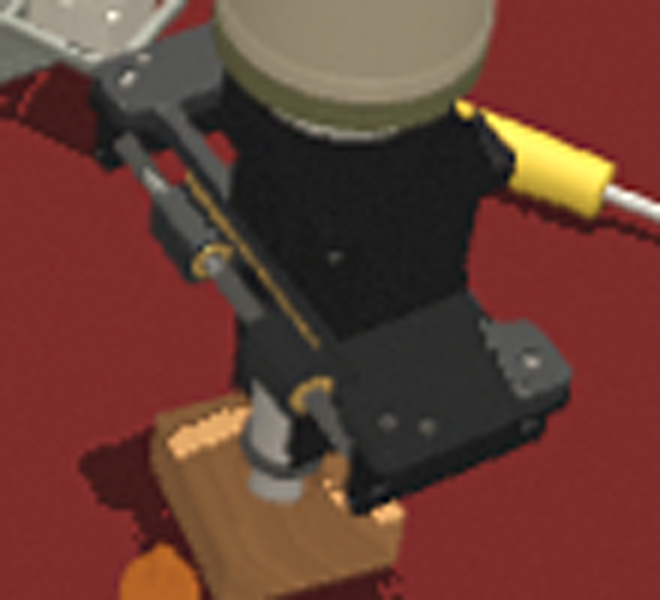

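```bash
python3 -m inch '[[[0,0,0,0,0,0,0.8],[0,0,0.15,0,0,0,0.8],[0,0,0.35,0,0,0,0.8],[0,0,0.6,0,0,0,0.8],[0,0,0.75,0,0,0,0.8],[0,0,0.75,0,0,0,0.8]]]' 20
python3 -c "
from h import *
s,M=st()
im=camera('side');crop('',270,180,140,120,5,'pics/s22.png',im)
"
```

```text
time: 12.95
ee_pos: [0.4464, -0.2658, 0.1278]
eef_rot: [0.142, 0.691, -0.142, 0.694]
ft_force: [-0.5, -0.1, -2.1]
width: 0.0254
t 12.95 tcp [ 446.36 -265.78  127.81] x [ 0.0037 -0.0011 -1.    ] yaw 66.83 F [-0.49 -0.07 -2.08] T [ 0.06  0.05 -0.01] w 25.40 j [-0.01  0.15  0.51  1.86 -0.08  1.15  1.69]
```

View pics/s22.png

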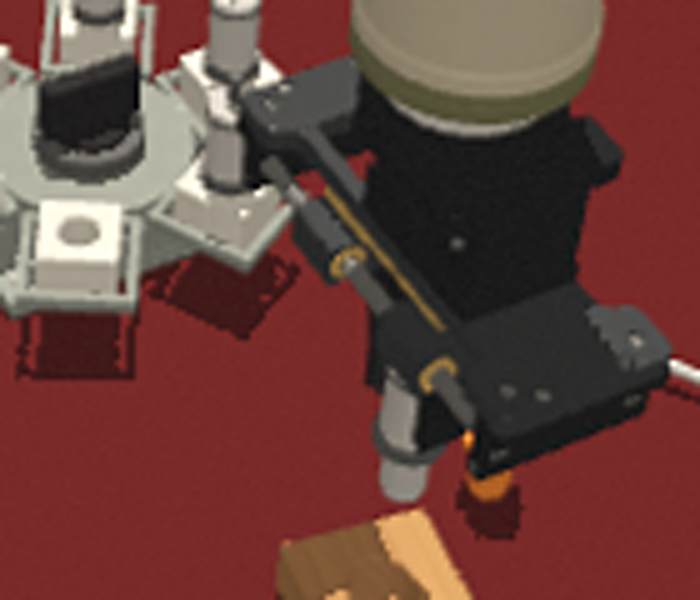

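```bash
python3 -m inch '[[[0.05,0.3,0,0,0,0,0.8],[0.1,0.6,0,0,0,0,0.8],[0.15,0.9,0,0,0,0,0.8],[0.15,0.9,0,0,0,0,0.8]]]' 20
python3 -m inch '[[[0.05,0.3,0,0,0,0,0.8],[0.1,0.6,0,0,0,0,0.8],[0.15,0.9,0,0,0,0,0.8],[0.15,0.9,0,0,0,0,0.8]]]' 20
python3 -m inch '[[[0.03,0.25,0,0,0,0,0.8],[0.06,0.5,0,0,0,0,0.8],[0.092,0.757,0,0,0,0,0.8],[0.092,0.757,0,0,0,0,0.8],[0.092,0.757,0,0,0,0,0.8],[0.092,0.757,0,0,0,0,0.8]]]' 20
python3 -c "
from h import *
s,M=st()
im=camera('side');crop('',200,140,130,110,6,'pics/s23.png',im)
for p in(s['ee_pos']-[0,0,.0258],):print((pr('side',p)-[200,140])*6)
"
```

```text
time: 13.4
ee_pos: [0.4633, -0.1516, 0.1239]
eef_rot: [0.14, 0.694, -0.139, 0.692]
ft_force: [-0.0, -0.1, -2.2]
width: 0.0256
time: 13.8
ee_pos: [0.481, -0.0443, 0.1241]
eef_rot: [0.14, 0.694, -0.139, 0.692]
ft_force: [-0.7, -0.4, -2.3]
width: 0.025
time: 14.4
ee_pos: [0.4918, 0.0402, 0.1249]
eef_rot: [0.142, 0.693, -0.143, 0.692]
ft_force: [-0.2, -0.6, -1.6]
width: 0.0255
t 14.40 tcp [491.79  40.23 124.87] x [-1.3e-03 -7.0e-04 -1.0e+00] yaw 66.76 F [-0.21 -0.61 -1.63] T [-0.01 -0.03 -0.06] w 25.45 j [-0.39  0.1   0.23  1.91 -0.02  1.14  1.01]
[357.32129477 381.10484876]
```

View pics/s23.png

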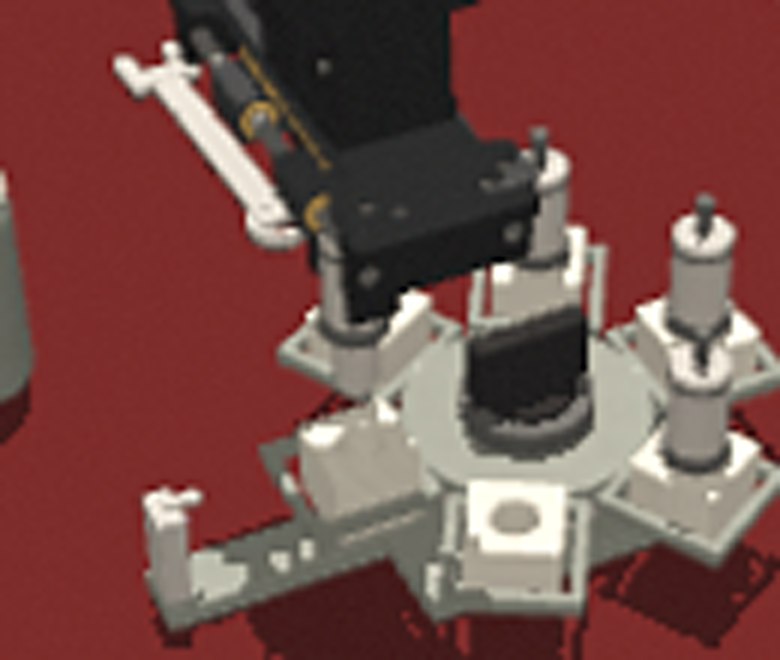

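```bash
python3 -m inch '[[[0.003,0.006,-0.06,0,0,0,0.8],[0.003,0.006,-0.12,0,0,0,0.8],[0.003,0.006,-0.18,0,0,0,0.8],[0.003,0.006,-0.24,0,0,0,0.8],[0.003,0.006,-0.24,0,0,0,0.8],[0.003,0.006,-0.24,0,0,0,0.8]]]' 20
python3 -c "
from h import *
s,M=st()
im=camera('side');crop('',235,185,60,50,13,'pics/s24.png',im)
print((pr('side',s['ee_pos']-[0,0,.0258])-[235,185])*13)
"
```

```text
time: 15.05
ee_pos: [0.4925, 0.0424, 0.0967]
eef_rot: [0.142, 0.693, -0.142, 0.693]
ft_force: [-0.4, 0.3, -1.5]
width: 0.0257
t 15.05 tcp [492.49  42.45  96.72] x [-4.e-04 -1.e-04 -1.e+00] yaw 66.85 F [-0.35  0.3  -1.55] T [-0.02 -0.01 -0.02] w 25.75 j [-0.39  0.13  0.23  1.94 -0.03  1.08  1.02]
[318.35248367 339.72889026]
```

View pics/s24.png

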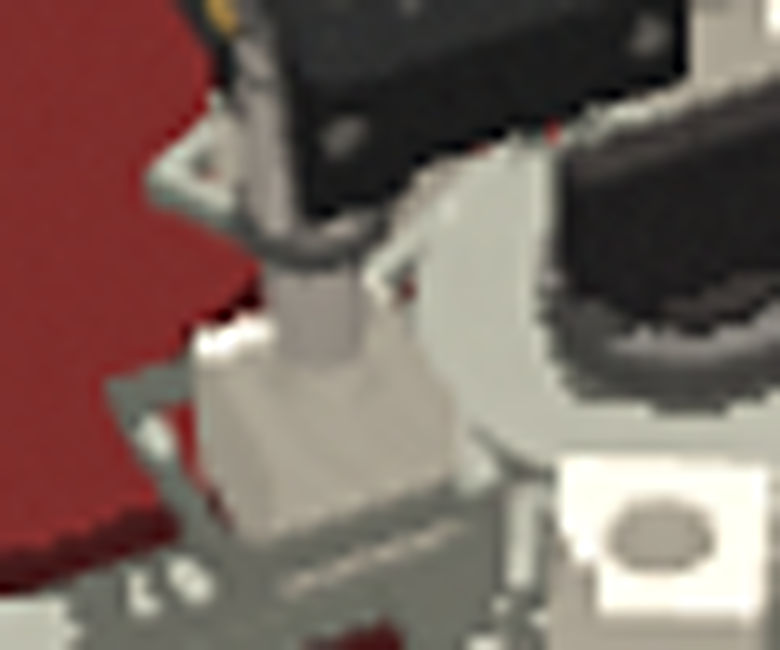

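```bash
python3 -m inch '[[[0,-0.003,-0.015,0,0,0,0.8],[0,-0.003,-0.03,0,0,0,0.8],[0,-0.003,-0.04,0,0,0,0.8],[0,-0.003,-0.05,0,0,0,0.8],[0,-0.003,-0.06,0,0,0,0.8],[0,-0.003,-0.068,0,0,0,0.8],[0,-0.003,-0.076,0,0,0,0.8]]]' 20
python3 -c "
from h import *
s,M=st()"
```

```text
time: 15.8
ee_pos: [0.4926, 0.0422, 0.0877]
eef_rot: [0.142, 0.693, -0.142, 0.693]
ft_force: [0.5, 0.4, -0.9]
width: 0.0253
t 15.80 tcp [492.59  42.18  87.69] x [ 0.e+00  1.e-04 -1.e+00] yaw 66.85 F [ 0.47  0.43 -0.88] T [ 0.02 -0.04 -0.  ] w 25.29 j [-0.39  0.14  0.23  1.95 -0.04  1.06  1.02]
```

```bash
python3 -m inch '[[[0,0,-0.008,0,0,0,0.8],[0,0,-0.016,0,0,0,0.8],[0,0,-0.024,0,0,0,0.8],[0,0,-0.032,0,0,0,0.8],[0,0,-0.032,0,0,0,0.8]]]' 20
python3 -c "
from h import *
s,M=st()"
```

```text
time: 16.3
ee_pos: [0.4925, 0.0421, 0.0838]
eef_rot: [0.142, 0.693, -0.142, 0.693]
ft_force: [0.5, -0.3, -1.6]
width: 0.0254
t 16.30 tcp [492.49  42.13  83.76] x [-2.e-04 -0.e+00 -1.e+00] yaw 66.85 F [ 0.5  -0.31 -1.62] T [ 0.02  0.   -0.03] w 25.41 j [-0.39  0.14  0.23  1.95 -0.04  1.05  1.02]
```

```bash
python3 -m inch '[[[0,0,-0.02,0,0,0,0.8],[0,0,-0.04,0,0,0,0.8],[0,0,-0.06,0,0,0,0.8],[0,0,-0.08,0,0,0,0.8],[0,0,-0.1,0,0,0,0.8],[0,0,-0.115,0,0,0,0.8],[0,0,-0.13,0,0,0,0.8],[0,0,-0.145,0,0,0,0.8],[0,0,-0.16,0,0,0,0.8],[0,0,-0.16,0,0,0,0.8]]]' 20
python3 -c "
from h import *
s,M=st()"
```

```text
time: 17.3
ee_pos: [0.4924, 0.0421, 0.0645]
eef_rot: [0.142, 0.693, -0.142, 0.693]
ft_force: [-0.6, -0.0, -0.8]
width: 0.0251
t 17.30 tcp [492.42  42.15  64.46] x [-4.e-04 -0.e+00 -1.e+00] yaw 66.85 F [-0.61 -0.02 -0.78] T [-0.04  0.01  0.04] w 25.08 j [-0.39  0.17  0.23  1.97 -0.04  1.01  1.03]
```

```bash
python3 -m inch '[[[0,0,-0.01,0,0,0,0.8],[0,0,-0.02,0,0,0,0.8],[0,0,-0.03,0,0,0,0.8],[0,0,-0.037,0,0,0,0.8],[0,0,-0.037,0,0,0,0.8]]]' 20
python3 -c "
from h import *
s,M=st()"
python3 -m inch '[[[0,0,-0.005,0,0,0,0.8],[0,0,-0.01,0,0,0,0.8],[0,0,-0.01,0,0,0,0.8]]]' 20
python3 -c "
from h import *
s,M=st()
im=camera('side');crop('',235,185,60,50,13,'pics/s25.png',im)
"
```

```text
time: 17.8
ee_pos: [0.4925, 0.0421, 0.0601]
eef_rot: [0.142, 0.693, -0.142, 0.693]
ft_force: [-0.4, 0.7, -2.2]
width: 0.0257
t 17.80 tcp [492.48  42.15  60.14] x [-2.e-04  0.e+00 -1.e+00] yaw 66.86 F [-0.38  0.71 -2.19] T [ 0.01  0.02 -0.02] w 25.70 j [-0.38  0.17  0.23  1.97 -0.05  1.    1.03]
time: 18.1
ee_pos: [0.493, 0.0422, 0.0596]
eef_rot: [0.142, 0.692, -0.142, 0.693]
ft_force: [-1.8, -0.3, 4.5]
width: 0.0252
t 18.10 tcp [493.04  42.18  59.62] x [ 9.e-04  3.e-04 -1.e+00] yaw 66.85 F [-1.78 -0.33  4.46] T [-0.14  0.33 -0.01] w 25.24 j [-0.38  0.17  0.23  1.97 -0.05  1.    1.03]
```

View pics/s25.png

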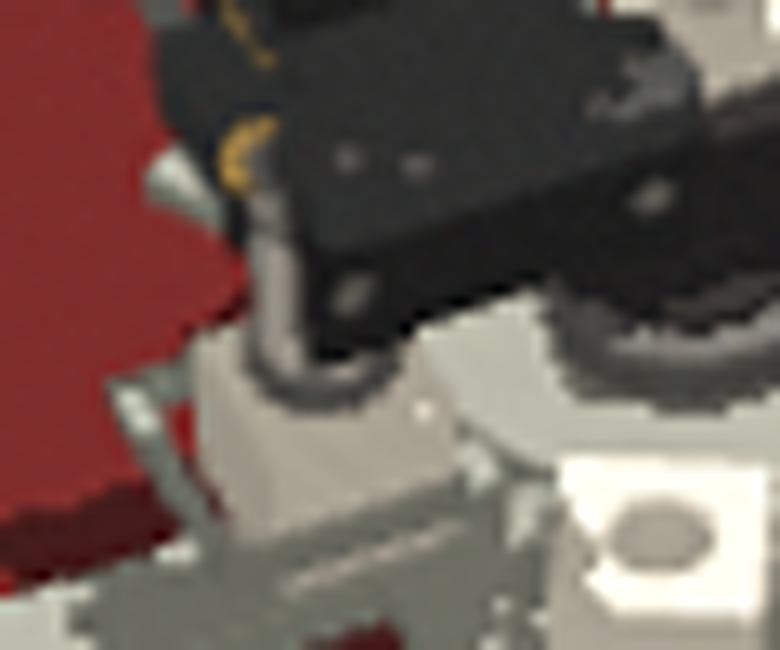

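```bash
python3 -m inch '[[[0,0,0.006,0,0,0,0.7],[0,0,0.01,0,0,0,0.6],[0,0,0.01,0,0,0,0.5],[0,0,0.01,0,0,0,0.45],[0,0,0.1,0,0,0,0.45],[0,0,0.3,0,0,0,0.45],[0,0,0.5,0,0,0,0.45],[0,0,0.68,0,0,0,0.45],[0,0,0.68,0,0,0,0.45]]]' 5
python3 -c "
from h import *
s,M=st()
t=np.array([.4433,-.264,.0429]);y=np.array([.92,-.39,0]);z=np.array([-.39,-.92,0])
for u in(.07,.085,.1):
  print(u,[np.round((pr('side',t+j*y+p*z+[0,0,u])-[300,220])*6) for j in(-.095,.095) for p in(.0375,-.0375)])
im=camera('side');crop('',200,140,130,110,6,'pics/s26.png',im)
"
```

```text
time: 19.05
ee_pos: [0.4945, 0.0424, 0.1443]
eef_rot: [0.143, 0.691, -0.141, 0.694]
ft_force: [0.2, 0.8, -0.2]
width: 0.0477
t 19.05 tcp [494.48  42.41 144.33] x [ 0.0053  0.0014 -1.    ] yaw 66.84 F [ 0.22  0.81 -0.19] T [ 0.03 -0.05 -0.05] w 47.70 j [-0.39  0.08  0.23  1.88 -0.02  1.18  1.01]
0.07 [array([112., 504.]), array([  6., 343.]), array([581., 307.]), array([459., 165.])]
0.085 [array([114., 477.]), array([  8., 316.]), array([589., 280.]), array([465., 138.])]
0.1 [array([117., 450.]), array([  9., 288.]), array([596., 252.]), array([471., 110.])]
```

View pics/s26.png

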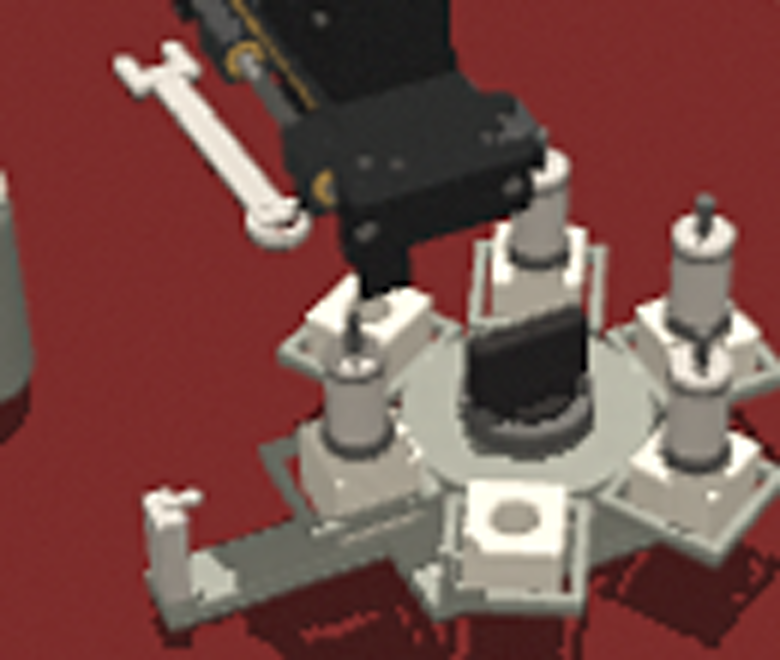

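```bash
python3 -m inch '[[[0.2,-0.08,0,0,0,0,0.5],[0.45,-0.16,0,0,0,0,0.5],[0.636,-0.244,0,0,0,0,0.5],[0.636,-0.244,0,0,0,0,0.5],[0.636,-0.244,0,0,0,0,0.5],[0.636,-0.244,0,0,0,0,0.5]]]' 5
python3 -c "
from h import *
s,M=st()
im=camera('side');crop('',200,140,130,110,6,'pics/s27.png',im)
for d in(-.022,.022):print((pr('side',s['ee_pos']+[0,0,.025]+M[:,1]*d)-[200,140])*6)
print((pr('side',[.5687,.0129,.094])-[200,140])*6)
"
```

```text
time: 19.7
ee_pos: [0.568, 0.0133, 0.1402]
eef_rot: [0.142, 0.693, -0.142, 0.692]
ft_force: [0.1, 0.5, 0.2]
width: 0.0432
t 19.70 tcp [568.01  13.32 140.2 ] x [-1.2e-03  2.0e-04 -1.0e+00] yaw 66.88 F [0.1  0.48 0.24] T [-0.    0.03 -0.  ] w 43.20 j [-0.34  0.25  0.27  1.7  -0.07  1.2   1.12]
[550.005489   227.36162094]
[502.38217112 167.18472491]
[526.53286187 326.40027153]
```

View pics/s27.png

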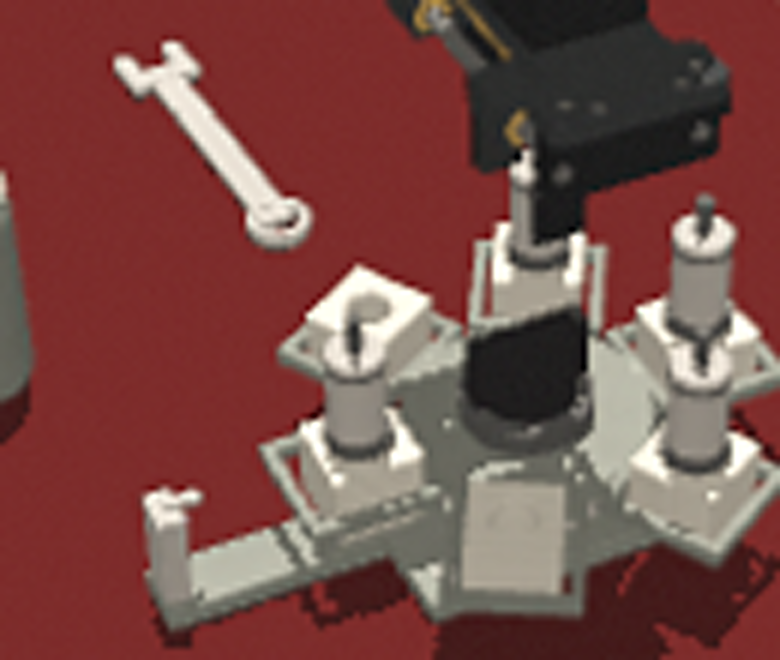

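```bash
python3 -m inch '[[[0,0,-0.15,0,0,0,0.5],[0,0,-0.3,0,0,0,0.5],[0,0,-0.45,0,0,0,0.5],[0,0,-0.55,0,0,0,0.5],[0,0,-0.62,0,0,0,0.5],[0,0,-0.67,0,0,0,0.5],[0,0,-0.72,0,0,0,0.5],[0,0,-0.76,0,0,0,0.5],[0,0,-0.76,0,0,0,0.5]]]' 5
python3 -c "
from h import *
s,M=st()
im=camera('side');crop('',200,140,130,110,6,'pics/s28.png',im)
"
```

```text
time: 20.65
ee_pos: [0.5687, 0.0129, 0.0491]
eef_rot: [0.142, 0.693, -0.142, 0.693]
ft_force: [-0.7, 0.0, -0.2]
width: 0.0434
t 20.65 tcp [568.68  12.88  49.06] x [-5.e-04 -0.e+00 -1.e+00] yaw 66.86 F [-0.69  0.02 -0.15] T [ 0.05  0.01 -0.01] w 43.38 j [-0.32  0.34  0.26  1.79 -0.1   1.02  1.14]
```

View pics/s28.png

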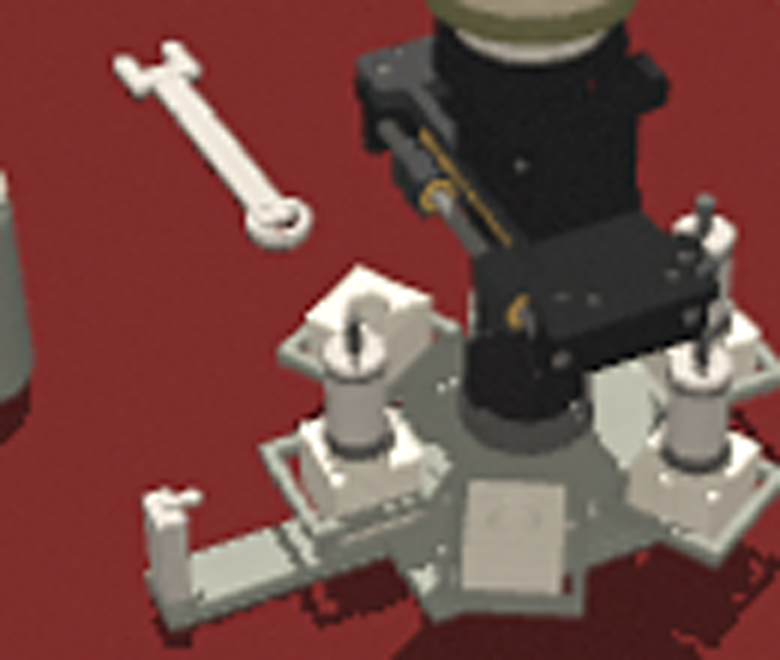

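```bash
python3 -m inch '[[[0,0,0,0,0,0,0.6],[0,0,0,0,0,0,0.7],[0,0,0,0,0,0,0.78],[0,0,0,0,0,0,0.84],[0,0,0,0,0,0,0.88],[0,0,0,0,0,0,0.95],[0,0,0,0,0,0,0.95]]]' 5
python3 -c "
from h import *
s,M=st()"
```

```text
time: 21.4
ee_pos: [0.5691, 0.0134, 0.0496]
eef_rot: [0.142, 0.693, -0.141, 0.693]
ft_force: [1.8, 1.8, -0.5]
width: 0.0139
t 21.40 tcp [569.15  13.38  49.59] x [ 5.e-04  5.e-04 -1.e+00] yaw 66.88 F [ 1.84  1.77 -0.55] T [ 0.49 -0.32  0.08] w 13.94 j [-0.32  0.34  0.26  1.79 -0.1   1.02  1.14]
```

```bash
python3 -m inch '[[[0.003,0.004,0,0,0,0,1],[0.003,0.004,0,0,0,0,1],[0.003,0.004,0,0,0,-0.012,1],[0.003,0.004,0,0,0,-0.024,1],[0.003,0.004,0,0,0,-0.036,1],[0.003,0.004,0,0,0,-0.048,1],[0.003,0.004,0,0,0,-0.06,1],[0.003,0.004,0,0,0,-0.06,1]]]' 60
python3 -c "
from h import *
s,M=st()
im=camera('side');crop('',200,140,130,110,6,'pics/s29.png',im)"
```

```text
time: 22.2
ee_pos: [0.5692, 0.0134, 0.0496]
eef_rot: [0.27, 0.654, -0.27, 0.654]
ft_force: [-1.1, 1.2, 3.5]
width: 0.0134
t 22.20 tcp [569.16  13.39  49.58] x [-1.e-04  1.e-04 -1.e+00] yaw 45.17 F [-1.11  1.21  3.5 ] T [ 0.23  0.29 -0.33] w 13.35 j [-0.37  0.35  0.32  1.79 -0.13  1.02  0.78]
```

View pics/s29.png

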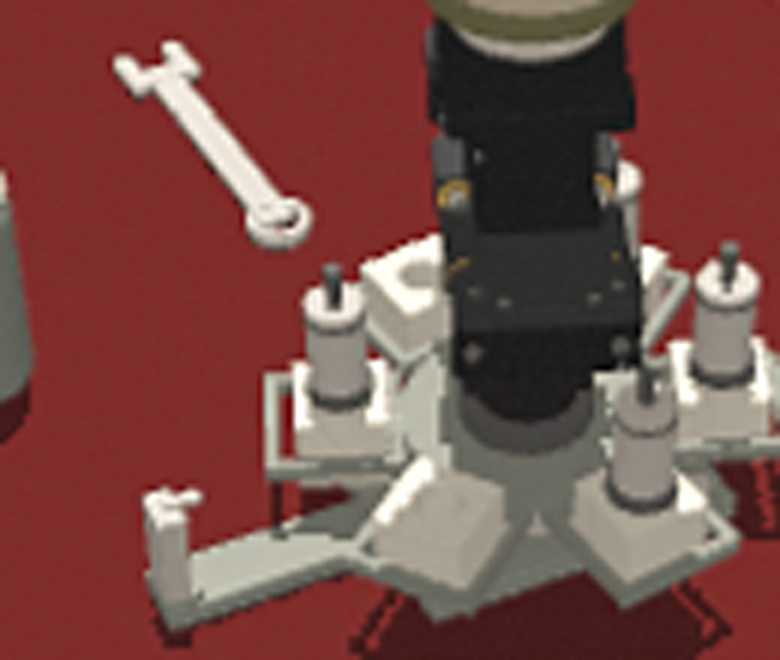

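```bash
python3 -m inch '[[[0,0,0,0,0,-0.013,1],[0,0,0,0,0,-0.026,1],[0,0,0,0,0,-0.039,1],[0,0,0,0,0,-0.052,1],[0,0,0,0,0,-0.065,1],[0,0,0,0,0,-0.078,1],[0,0,0,0,0,-0.09,1],[0,0,0,0,0,-0.1,1],[0,0,0,0,0,-0.1055,1],[0,0,0,0,0,-0.1055,1]]]' 60
python3 -c "
from h import *
s,M=st()
im=camera('side');crop('',200,140,130,110,6,'pics/s30.png',im)"
```

```text
time: 23.25
ee_pos: [0.5692, 0.0134, 0.0495]
eef_rot: [0.467, 0.531, -0.467, 0.531]
ft_force: [-1.2, 1.4, 4.1]
width: 0.0134
t 23.25 tcp [569.23  13.39  49.55] x [-0.e+00  1.e-04 -1.e+00] yaw 7.35 F [-1.23  1.41  4.11] T [ 0.26  0.32 -0.14] w 13.41 j [-0.47  0.36  0.43  1.8  -0.17  1.02  0.16]
```

View pics/s30.png

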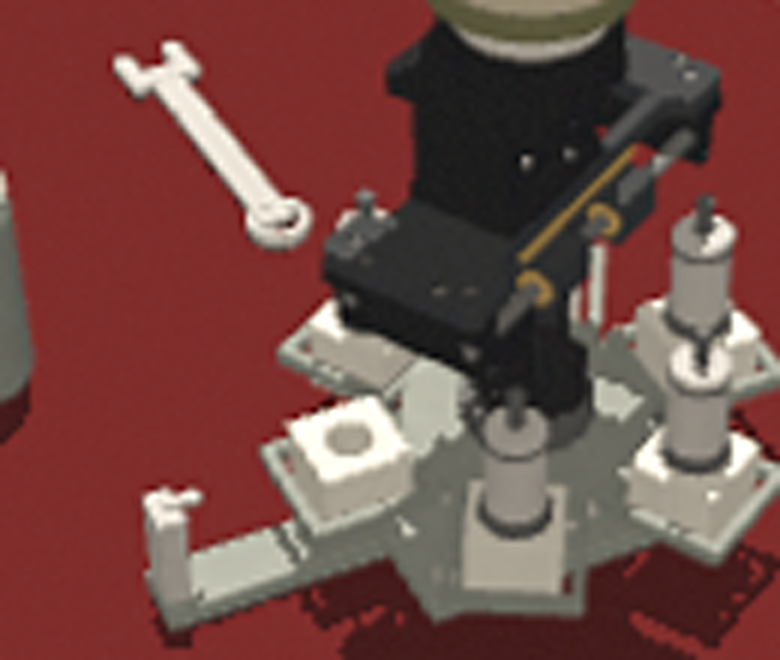

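```bash
python3 -m inch '[[[0,0,0,0,0,-0.0012,0.95],[0,0,0,0,0,-0.0012,0.8],[0,0,0,0,0,-0.0012,0.7],[0,0,0,0,0,-0.0012,0.6],[0,0,0,0,0,-0.0012,0.55],[0,0,0,0,0,-0.0012,0.55]]]' 5
python3 -c "
from h import *
s,M=st()"
python3 -m inch '[[[0,0,0.05,0,0,0,0.55],[0,0,0.15,0,0,0,0.55],[0,0,0.3,0,0,0,0.55],[0,0,0.5,0,0,0,0.55],[0,0,0.7,0,0,0,0.55],[0,0,0.9,0,0,0,0.55]]]'
python3 -m inch '[[[-0.3,-0.1,0.2,0,0,0,0.55],[-0.6,-0.4,0.4,0,0,0,0.55],[-0.6,-0.8,0.4,0,0,0,0.55],[-0.6,-1,0.4,0,0,0,0.55]]]'
python3 -m inch '[[[-0.3,-0.3,0,0,0,0,0.55],[-0.6,-0.6,0,0,0,0,0.55],[-0.6,-0.9,0,0,0,0,0.55],[-0.6,-1,0,0,0,0,0.55],[-0.6,-1,0,0,0,0,0.55]]]'
python3 -c "
from h import *
s,M=st()
im=camera('side');crop('',200,140,130,110,6,'pics/s31.png',im)
im=camera('top');crop('',210,120,130,110,6,'pics/t31.png',im)"
```

```text
time: 23.9
ee_pos: [0.5693, 0.0133, 0.0494]
eef_rot: [0.469, 0.529, -0.469, 0.529]
ft_force: [-0.9, 0.2, -0.4]
width: 0.0371
t 23.90 tcp [569.25  13.3   49.41] x [ 0.e+00 -1.e-04 -1.e+00] yaw 6.85 F [-0.88  0.22 -0.39] T [-0.08  0.03 -0.  ] w 37.07 j [-0.47  0.36  0.43  1.8  -0.17  1.02  0.15]
time: 24.5
ee_pos: [0.5694, 0.0132, 0.1597]
eef_rot: [0.47, 0.529, -0.469, 0.529]
ft_force: [0.0, -0.1, -0.4]
width: 0.0392
time: 24.9
ee_pos: [0.4966, -0.1105, 0.2082]
eef_rot: [0.471, 0.527, -0.469, 0.529]
ft_force: [0.0, 0.1, -0.3]
width: 0.0392
time: 25.4
ee_pos: [0.4248, -0.2287, 0.2066]
eef_rot: [0.471, 0.528, -0.47, 0.529]
ft_force: [0.1, 1.4, -0.1]
width: 0.039
t 25.40 tcp [ 424.78 -228.7   206.57] x [ 1.7e-03 -2.0e-04 -1.0e+00] yaw 6.62 F [ 0.08  1.44 -0.09] T [-0.06  0.11  0.01] w 39.04 j [-0.29 -0.02  0.69  1.84  0.02  1.32  0.51]
```

View pics/s31.png

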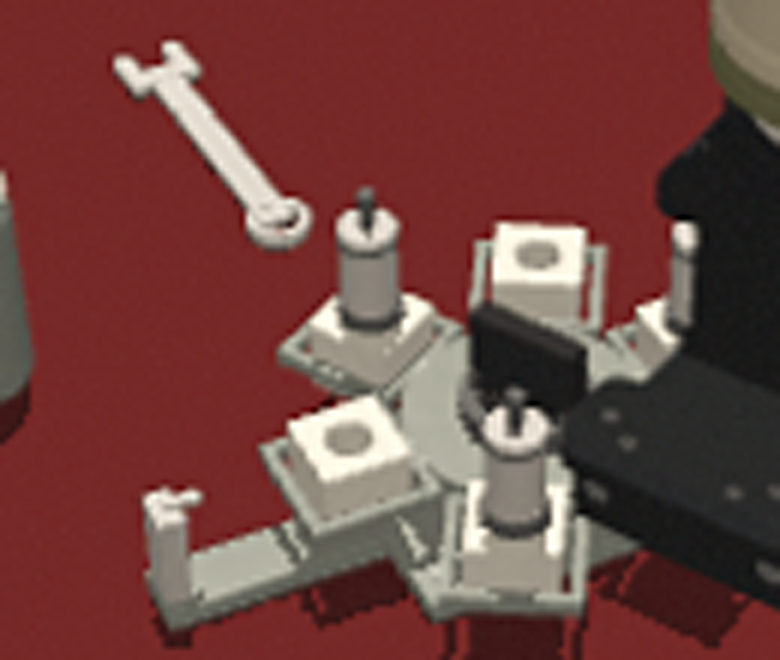

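View pics/t31.png

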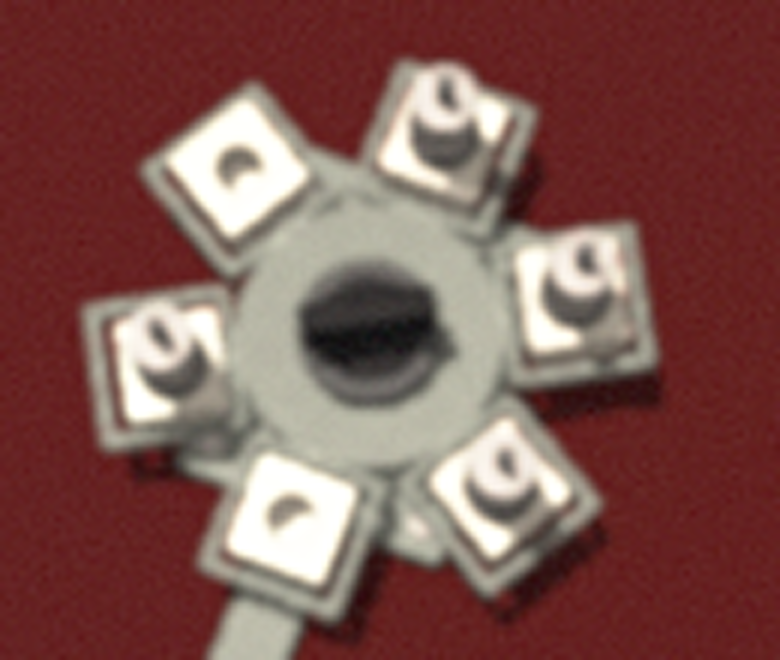

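```bash
python3 -c "
from h import *
a=(200+367.5/6-.5,140+230.5/6-.5);b=(210+157.5/6-.5,120+338.5/6-.5);P=tri(a,b);print(P,pr('side',P)-a,pr('top',P)-b)
s,M=st();close_job()"
```

```text
[0.55490782 0.09394263 0.1139457 ] [ 0.03877751 -0.00712947] [-0.02756429  0.0347482 ]
t 25.50 tcp [ 425.47 -226.02  205.95] x [ 5.e-04  3.e-04 -1.e+00] yaw 6.85 F [-0.66  1.28  0.88] T [-0.06  0.04 -0.02] w 38.89 j [-0.29 -0.02  0.69  1.84  0.02  1.32  0.51]
the job is handed in; nothing more can be done
```

The drill holder is fully home in the pocket and the carousel is turned one click clockwise, resting in the next notch. I handed the job in at 25.5 s with the arm clear of everything.

- **Holder:** I squeezed it from two directions in the stand so it sat centred in the gripper. It then went straight into the bore where the cameras showed it, with almost no side force. It bottomed at tool height 59.6 mm (59.8 mm expected) with about 4.5 N of push.
- **Carousel:** I turned the knob 59.5° under grip and let go. The pictures taken afterwards show the window frames back where the frames stood at the start.
- **Final height check:** the top of the holder's gripping part measured 114 mm above the bench, against 116 mm if fully home. That is within the cameras' roughly 2 mm accuracy.

**What disagreed:**
- **Fingertips:** they sit about 25 mm above the reported tool point, judging from the pictures and from a descent over the block that met nothing.
- **Failed pinch:** because of that, my early attempt to pinch and centre the block passed above it and touched nothing. I worked with the corrected height from then on.

The oil can, wrench and screwdriver were not touched.

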